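# Make up two brick test kits

## Robot

A 6-joint arm with a two-finger parallel gripper is mounted at the origin on the work surface. World frame = base frame: x ahead of the robot, y to its left, z up, the work surface at z = 0. Lengths are in m, angles in degrees, forces in N, time in s.
With the tool pointing down it reaches from about 0.35 to 0.85 m from the base axis. Payload 8.1 kg.
Tool frame: the origin (TCP) lies midway between the tips of the shut fingers; the grasp point (between the pads) lies 19 mm behind it (grip_point_offset is the distance from the TCP to the grasp point, in m); z points along the fingers, x is the direction in which the jaws open and shut, and the axes are right-handed (so a half turn about z gives the same grasp; the last joint's range is limited). The gripper opens to 93 mm and grips with 3 to 60 N. Pads are 15 mm wide; open, the fingers measure 128 mm over their backs; the gripper's body (75 mm by 188 mm) begins 65 mm behind the grasp point.
Start: joints at [-80.466, 7.471, 85.268, -0, 87.261, -4.893], TCP at [0.15, -0.581, 0.183] pointing down, gripper open.
Joint ranges: [-169.43, 169.43], [-51.17, 129.36], [1.28, 143.12], [-76.62, 256.62], [0, 156.53], [-152.29, 152.29]. Speed limits (degrees/s): [136.94, 136.94, 159.86, 180, 180, 180].

## Interface

Orientations are given as [roll, pitch, yaw] about the fixed x, y, z axes, in that order (R = Rz(yaw) Ry(pitch) Rx(roll)).
In Python, from workcell import state, read_camera, camera_info, job_done, grip_point_offset gives the robot as it stands.
- The arm moves only by the tool carry_out, never from a script. Its argument "series" is a list of rows, each a list of 7 numbers: the closure, from 0 (fully open) to 1 (shut), then the shift along the tool's x, y, z in cm, then the turn, a rotation vector about the tool's x, y, z in rad. A call has 1 to 8 rows; each row is the pose to reach, as a shift and turn from the pose commanded when the call began, along the tool's axes at that moment; what a row does not reach only later rows make up. A row lasts 1/8 s, in which the tool goes at most 62.5 mm and 10.7 degrees, less where a joint would pass 70% of its speed; a pose out of reach is approached as far as the arm can. A call with a gripper value outside its range is refused whole. The fingers move at their own pace and stop on an object; "squeeze" is the grip in N (left out, the last holds). Time passes only in rows, so rows that repeat a pose let the fingers close. It gives the time, the measured TCP pose, the force and the opening at its end, in the units of the state.
- state(): the state, without advancing time (a new reading comes with each control period).
- read_camera(name): name is "scene" or "top"; returns the picture (384x512x3 uint8, red, green, blue); there is no depth.
- camera_info(name): a dict with "fov_y" (degrees; the focal length in pixels is half the picture's height over the tangent of half this angle, whatever the lens; pixels are square), "cx", "cy" (the principal point, pixels), "xyz" and "orientation" of the camera in the world. Camera axes: x right, y up, looking along -z (the intrinsics and any distortion apply to the point x, -y, -z); pixel columns grow to the right and rows downward; lengths in m; the calibration is good to about 2 mm. A picture is of the moment at which its call begins. camera_info takes no time and is no camera call.
- job_done(): hands the job in, once; it reports no verdict.
The state is a dict: "time_s": time; "joints": joint angles; "qd": joint speeds; "joint_torque": joint torques, N m; "tool_pos": TCP position; "orientation": TCP orientation; "ft_force": force on the tool from outside, world axes, zero at the start; "wrist_torque": the same for the moment, N m; "grip_width": finger opening in m.
Only numpy, scipy, OpenCV 4.12 (cv2) and the standard library are available. Lean on these libraries where they do the work, as an engineer would, in place of code of your own. Each camera call takes 0.05 s, during which the arm holds its last target.

## Task

Make up the two brick test kits. The tray with the handle gets the perforated brick piece and the depth gauge whose rod is pulled out; the plain tray without a handle gets the solid brick piece and the gauge whose rod is pushed in. In each tray set the brick piece down gently in the wide compartment and the gauge in the narrow one, each the same way up as it lies now and resting flat on the tray's floor; leave the rods set as they are and do not disturb the spirit level and the mallet.

Things in the scene. Friction and masses are not known exactly. Their poses are not given: they have to be found in the camera images.
- tray_handle: Grey plastic tray, fixed, 164 (x) x 150 (y) mm, 16 mm high, walls 5, floor 4 mm thick, with a flat handle (62 mm long, 34 wide) on its -x end. Two compartments 154 mm long (x): the wide one 76 mm across, centred at y = +32 mm, the narrow one 50 mm across, centred at y = -45 mm; divider 14 mm broad. Origin: centre of the underside; z up.
- tray_plain: Grey plastic tray, fixed, 164 (x) x 150 (y) mm, 16 mm high, walls 5, floor 4 mm thick, without a handle. Two compartments 154 mm long (x): the wide one 76 mm across, centred at y = +32 mm, the narrow one 50 mm across, centred at y = -45 mm; divider 14 mm broad. Origin: centre of the underside; z up.
- brick_holed: Dark brown sawn brick test piece, 120 mm long (x) x 50 mm wide (y) x 65 mm high (z), 0.4 to 0.9 kg, pierced from top to bottom by eight rectangular holes (2 rows of 4, each 20 x 13 mm). Origin: centre of the underside; z up.
- brick_solid: Dark brown sawn brick test piece, 120 mm long (x) x 50 mm wide (y) x 65 mm high (z), 0.4 to 0.9 kg, solid, with a plain closed top. Origin: centre of the underside; z up.
- gauge_out: Grey aluminium depth gauge: block 80 (x) x 24 (y) x 34 (z) mm, 0.16 kg; on its top a black thumb grip 10 mm wide, 4.5 mm high. From its +x end slides a black rod (10 mm thick, 14 mm foot disc, axis 13 mm above the underside), pulled out: it ends 6 mm plus joint rod_out (30 to 40 mm) beyond the block. Origin: centre of the block's underside; z up.
- gauge_in: Grey aluminium depth gauge: block 80 (x) x 24 (y) x 34 (z) mm, 0.16 kg; on its top a black thumb grip 10 mm wide, 4.5 mm high. From its +x end slides a black rod (10 mm thick, 14 mm foot disc, axis 13 mm above the underside), pushed in: it ends 6 mm plus joint rod_in (0 to 4 mm) beyond the block. Origin: centre of the block's underside; z up.
- rod_out (a joint): Rod of gauge_out, m: 0 = pushed in, 0.042 = fully pulled out; held by friction of about 2 N. It must still stand out more than 0.022 at the end.
- rod_in (a joint): Rod of gauge_in, m: 0 = pushed in, 0.042 = fully pulled out; held by friction of about 2 N. It must still be below 0.012 at the end.
- level: Bystander: aluminium spirit level standing on edge beside the work, 300 x 22 mm and 45 mm high, long axis x, origin at the centre of its underside.
- mallet: Bystander: rubber mallet with a wooden handle lying beside the work, handle along its x axis, origin on its underside.
Things that resemble listed ones, but are neither listed nor needed, are in the scene too. Leave any green look-alike of the brick_holed alone.

How it is judged (in metres and radians):
At the end, for the whole second after the job is handed in: Each piece in its named compartment (brick centres within 22 mm along, 17 mm across; gauge blocks 43 and 17 mm), upright within 0.07 rad, underside within 3 mm of the tray floor, released, at rest; rod_out above 22 mm, rod_in below 12 mm (x of brick_holed in the frame of tray_handle between -0.022 and 0.022 m and y of brick_holed in the frame of tray_handle between 0.015 and 0.049 m and z of brick_holed in the frame of tray_handle between 0.001 and 0.007 m and angle between each of brick_holed, gauge_out, brick_solid, gauge_in's own z axis and vertical below 0.07 rad and linear speed of each of brick_holed, gauge_out, brick_solid, gauge_in below 0.02 m/s and angular speed of each of brick_holed, gauge_out, brick_solid, gauge_in below 0.2 rad/s and x of gauge_out in the frame of tray_handle between -0.043 and 0.043 m and y of gauge_out in the frame of tray_handle between -0.062 and -0.028 m and z of gauge_out in the frame of tray_handle between 0.001 and 0.007 m and x of brick_solid in the frame of tray_plain between -0.022 and 0.022 m and y of brick_solid in the frame of tray_plain between 0.015 and 0.049 m and z of brick_solid in the frame of tray_plain between 0.001 and 0.007 m and x of gauge_in in the frame of tray_plain between -0.043 and 0.043 m and y of gauge_in in the frame of tray_plain between -0.062 and -0.028 m and z of gauge_in in the frame of tray_plain between 0.001 and 0.007 m and value of joint rod_out above 0.022 m and value of joint rod_in below 0.012 m); the robot touches nothing.
It fails at once if the spirit level or the mallet is moved by more than 20 mm (distance of any of level, mallet from where it was at the start of the episode above 0.02 m).
It fails at once if a brick piece is dropped or rammed into a tray (more than 120 N) (contact force between any of brick_holed, brick_solid and tray_handle above 120 N or contact force between any of brick_holed, brick_solid and tray_plain above 120 N).
It also fails if it takes over 120 s, if anything falls off the work surface, if the arm or the gripper's body presses on something with over 40 N, if the wrist force passes 120 N, or if a joint passes its speed limit or range.

## Working session

There is one attempt and no reset: what is moved stays moved. The work goes in short steps, Python scripts to look and compute and a tool call to move; the robot and the scene stay as the last step left them, time stands still between calls to the robot, and variables do not carry over. Pictures are saved under pics/ and viewed, and the job is handed in when it is done.

Besides the shell and the picture viewer there is one more tool, called after "Request:" by a JSON object that holds its "name" and its "arguments", one argument or row to a line. carry_out: Moves the arm, as the interface text tells. Its arguments: {"type":"object","properties":{"series":{"type":"array"},"squeeze":{"type":"number"}},"required":["series"]}

```bash
mkdir -p pics; ls
python3 - <<'E'
from workcell import *
import cv2
print(state()); print(grip_point_offset)
for n in("scene","top"):
    print(n,camera_info(n))
    cv2.imwrite(f"pics/{n}0.png",cv2.cvtColor(read_camera(n),cv2.COLOR_RGB2BGR))
E
```

```text
pics
{'time_s': 0.0, 'joints': array([-8.04642547e+01,  7.51459514e+00,  8.53291830e+01,  5.10130366e-04,
        8.72616349e+01, -4.89274566e+00]), 'qd': array([ 0.06135538,  0.07681214, -0.02024225, -0.01700297,  0.08435873,
       -0.08027393]), 'joint_torque': array([ 1.81473933e-03, -5.59852266e+01, -4.91755021e+01,  7.72338314e-02,
        3.57382803e-02, -1.52627445e-04]), 'tool_pos': array([ 0.14942551, -0.58043863,  0.18189379]), 'orientation': array([-1.79990502e+02,  1.04985374e-01, -7.55715252e+01]), 'ft_force': array([ 0.23068202, -0.21130809, -0.18312704]), 'wrist_torque': array([-0.01803875,  0.011438  ,  0.04408204]), 'grip_width': 0.09293463833577616}
0.0188
scene {'fov_y': 56.19055906361996, 'cx': 255.27927318648923, 'cy': 191.42109420454076, 'xyz': array([1.07763976, 0.4580953 , 0.74988743]), 'orientation': array([ 46.09868049,   0.43635925, 127.97748348])}
top {'fov_y': 43.781383541040725, 'cx': 258.48857860663503, 'cy': 192.63205452095642, 'xyz': array([0.152159  , 0.00391365, 1.74253972]), 'orientation': array([ 11.8411874 ,  -0.3390569 , -87.15109815])}
```

View pics/scene0.png

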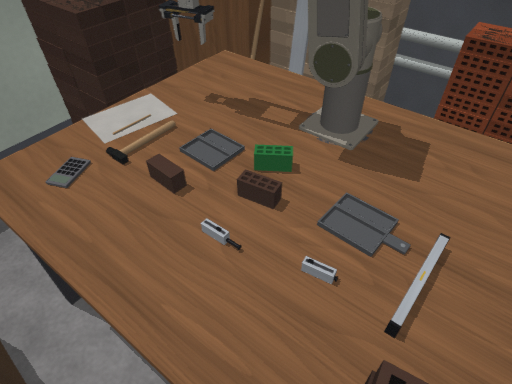

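View pics/top0.png

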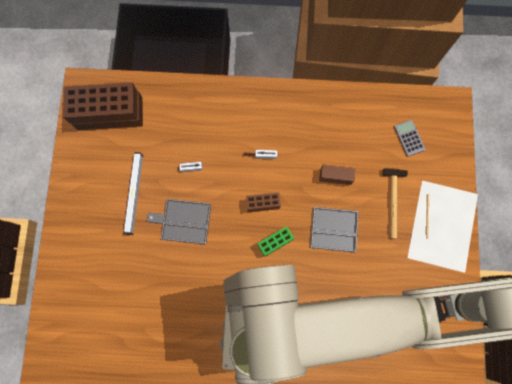

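```bash
cat > h.py <<'E'
import numpy as np, cv2
from scipy.spatial.transform import Rotation as R
from workcell import *
def cam(n):
    c=camera_info(n); f=192/np.tan(np.radians(c['fov_y']/2))
    return c,f,R.from_euler('xyz',c['orientation'],degrees=True).as_matrix(),np.array(c['xyz'])
def px(n,u,v,z):
    c,f,M,p=cam(n); d=M@np.array([(u-c['cx'])/f,-(v-c['cy'])/f,-1]); t=(z-p[2])/d[2]; return p+t*d
def proj(n,P):
    c,f,M,p=cam(n); q=M.T@(np.array(P)-p); return np.array([c['cx']+f*q[0]/-q[2], c['cy']-f*q[1]/-q[2]])
def crop(n,src,x0,y0,w,h,s,out):
    im=cv2.imread(src)[y0:y0+h,x0:x0+w]
    im=cv2.resize(im,None,fx=s,fy=s,interpolation=cv2.INTER_CUBIC)
    st=10 if s>=5 else 20
    for x in range(-(-x0//st)*st,x0+w,st):
        cv2.line(im,((x-x0)*s+s//2,0),((x-x0)*s+s//2,6),(0,255,255),1); cv2.putText(im,str(x),((x-x0)*s,18),0,.4,(0,255,255),1)
    for y in range(-(-y0//st)*st,y0+h,st):
        cv2.line(im,(0,(y-y0)*s+s//2),(6,(y-y0)*s+s//2),(0,255,255),1); cv2.putText(im,str(y),(8,(y-y0)*s+4),0,.4,(0,255,255),1)
    cv2.imwrite(out,im)
E
python3 - <<'E'
from h import *
crop("top","pics/top0.png",140,140,100,110,5,"pics/c1.png")
crop("top","pics/top0.png",235,140,130,115,6,"pics/c2.png")
crop("scene","pics/scene0.png",140,120,200,165,4,"pics/c3.png")
E
```

```text
(no output)
```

View pics/c1.png

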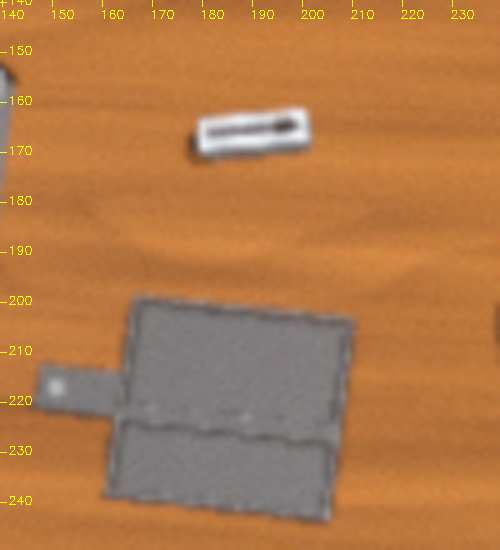

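View pics/c2.png

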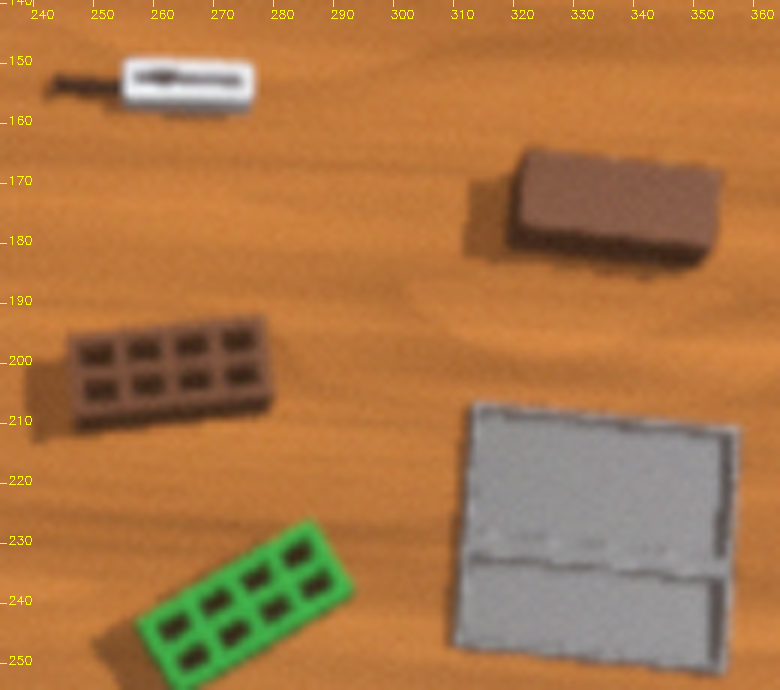

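View pics/c3.png

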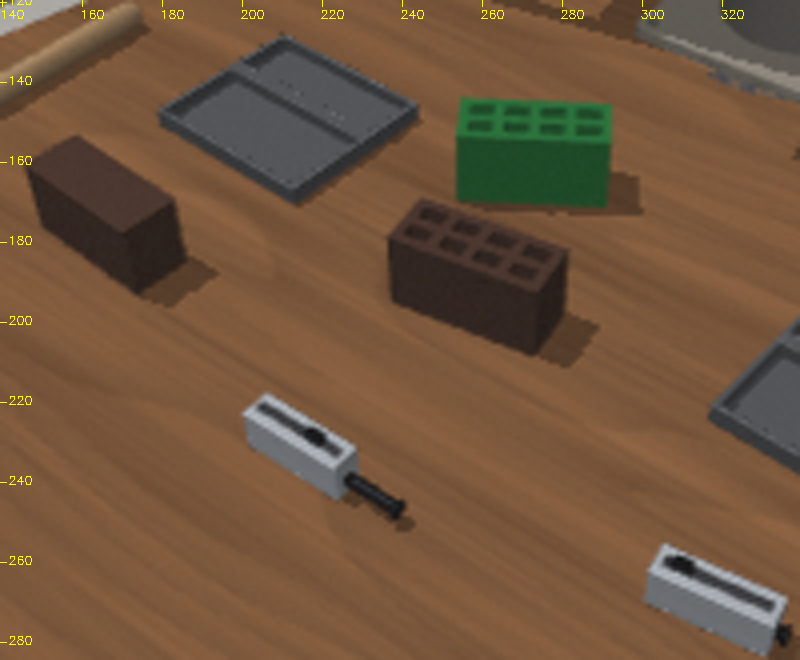

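```bash
python3 - <<'E'
from h import *
crop("scene","pics/scene0.png",300,180,125,90,6,"pics/c4.png")
E
cat > fit.py <<'E'
from h import *
from scipy.optimize import least_squares
def tu(X,Y,x0,y0,s): return (x0+X/s-.5,y0+Y/s-.5)
t1=lambda *p:[tu(*q,140,140,5) for q in p]
t2=lambda *p:[tu(*q,235,140,6) for q in p]
s3=lambda *p:[tu(*q,140,120,4) for q in p]
# each: half sizes, height, obs[(cam,corners)]
O={
'gauge_in':(.04,.012,.034,0,[('top',t1((198,118),(305,108),(310,143),(200,152))),('scene',s3((663,545),(787,598),(772,620),(648,573)))]),
'gauge_out':(.04,.012,.034,0,[('top',t2((123,58),(255,63),(252,103),(123,103))),('scene',s3((265,393),(357,447),(341,467),(243,413)))]),
'brick_holed':(.06,.025,.065,0,[('top',t2((67,335),(263,315),(270,395),(77,415))),('scene',s3((420,198),(568,250),(535,290),(388,238)))]),
'brick_solid':(.06,.025,.065,0,[('top',t2((527,147),(722,168),(713,245),(518,228))),('scene',s3((75,135),(175,200),(122,237),(25,165)))]),
'tray_handle':(.082,.075,.016,-90,[('top',t1((135,296),(355,318),(328,521),(103,497)))]),
'tray_plain':(.082,.075,.016,-90,[('top',t2((470,402),(740,427),(723,674),(452,648))),('scene',s3((287,35),(419,104),(295,193),(160,112)))]),
}
def rect(p,a,b,h):
    c,s=np.cos(p[2]),np.sin(p[2])
    return [np.array([p[0]+c*x-s*y,p[1]+s*x+c*y,h]) for x,y in((-a,b),(a,b),(a,-b),(-a,-b))]
def run():
  out={}
  for n,(a,b,h,y0,obs) in O.items():
    c0=np.mean([px(k,u,v,h) for k,q in obs for u,v in q],0)
    for k,q in obs:
        w=[px(k,u,v,h) for u,v in q]; 
        print(n,k,'centre',np.round(np.mean(w,0)*1e3,1),'sides',np.round([1e3*np.linalg.norm(w[i]-w[(i+1)%4]) for i in range(4)]))
    best=None
    for yaw in np.radians([-90,0,90,180]):
      def res(p):
        r=[]
        R_=rect(p,a,b,h)
        for k,q in obs:
            P=np.array([proj(k,x) for x in R_]); q=np.array(q)
            D=np.linalg.norm(P[:,None]-q[None],axis=2); 
            for s in ([np.roll(np.arange(4),j) for j in range(4)]):
                pass
            j=min(range(4),key=lambda j:np.sum((np.roll(P,j,0)-q)**2))
            r+=list((np.roll(P,j,0)-q).ravel())
        return r
      f=least_squares(res,[c0[0],c0[1],yaw],x_scale=[.01,.01,.1])
      if best is None or f.cost<best.cost-1e-6: best=f
    p=best.x; out[n]=p
    print('  FIT',np.round(p[:2],4),'yaw',round(np.degrees(p[2]),1),'rms',round(np.sqrt(np.mean(best.fun**2)),2))
  return out
if __name__=='__main__':
  out=run()
  np.save('poses.npy',out,allow_pickle=True)
  for k in('top','scene'):
    im=cv2.imread(f'pics/{k}0.png'); s=5 
    im=cv2.resize(im,None,fx=s,fy=s,interpolation=cv2.INTER_CUBIC)
    for n,p in out.items():
      a,b,h,_,_=O[n]
      for z,col in((0,(255,0,0)),(h,(0,255,255))):
        q=np.array([(proj(k,x)+.5)*s for x in rect(p,a,b,z)],int)
        cv2.polylines(im,[q],True,col,1)
    cv2.imwrite(f'/tmp/ov_{k}.png',im)
    if k=='top': 
        cv2.imwrite('pics/o1.png',im[145*s:255*s,140*s:240*s]);cv2.imwrite('pics/o2.png',im[145*s:260*s,235*s:365*s])
    else:
        cv2.imwrite('pics/o3.png',im[120*s:240*s,140*s:295*s]);cv2.imwrite('pics/o4.png',im[180*s:290*s,290*s:420*s])
E
python3 fit.py
```

```text
gauge_in top centre [599.7 268.8  34. ] sides [79. 27. 81. 26.]
gauge_in scene centre [602.  269.7  34. ] sides [79. 19. 76. 23.]
  FIT [0.6011 0.2693] yaw -80.6 rms 0.62
gauge_out top centre [661.8  -8.4  34. ] sides [82. 26. 80. 29.]
gauge_out scene centre [664.1  -5.9  34. ] sides [79. 19. 82. 22.]
  FIT [ 0.663  -0.0071] yaw -87.4 rms 0.58
brick_holed top centre [476.7  -5.   65. ] sides [118.  49. 115.  49.]
brick_holed scene centre [478.2  -4.4  65. ] sides [120.  47. 116.  49.]
  FIT [ 0.4773 -0.0049] yaw -80.8 rms 0.4
brick_solid top centre [ 593.7 -271.9   65. ] sides [118.  48. 118.  51.]
brick_solid scene centre [ 596.9 -268.7   65. ] sides [118.  52. 120.  48.]Traceback (most recent call last):
  File "fit.py", line 45, in <module>
    out=run()
  File "fit.py", line 39, in run
    f=least_squares(res,[c0[0],c0[1],yaw],x_scale=[.01,.01,.1])
    return func(*args, **kwargs)
    result = trf(vector_fun.fun, vector_fun.jac, x0, f0, J0, lb, ub, ftol, xtol,
                 gtol, max_nfev, x_scale, loss_function, tr_solver,
                 tr_options.copy(), verbose, callback
[... 949 characters left out ...]
p.atleast_1d(self.fun(x, *self.args, **self.kwargs))
                      ~~~~~~~~^^^^^^^^^^^^^^^^^^^^^^^^^^^^^^
    return np.atleast_1d(self.fun(x))
                         ~~~~~~~~^^^
    return self.f(x, *self.args, **self.kwargs)
           ~~~~~~^^^^^^^^^^^^^^^^^^^^^^^^^^^^^^
  File "fit.py", line 32, in res
    P=np.array([proj(k,x) for x in R_]); q=np.array(q)
                ~~~~^^^^^
  File "h.py", line 10, in proj
    c,f,M,p=cam(n); q=M.T@(np.array(P)-p); return np.array([c['cx']+f*q[0]/-q[2], c['cy']-f*q[1]/-q[2]])
            ~~~^^^
  File "h.py", line 5, in cam
    c=camera_info(n); f=192/np.tan(np.radians(c['fov_y']/2))
ValueError: time passes only in moves, steps and waits
```

View pics/c4.png

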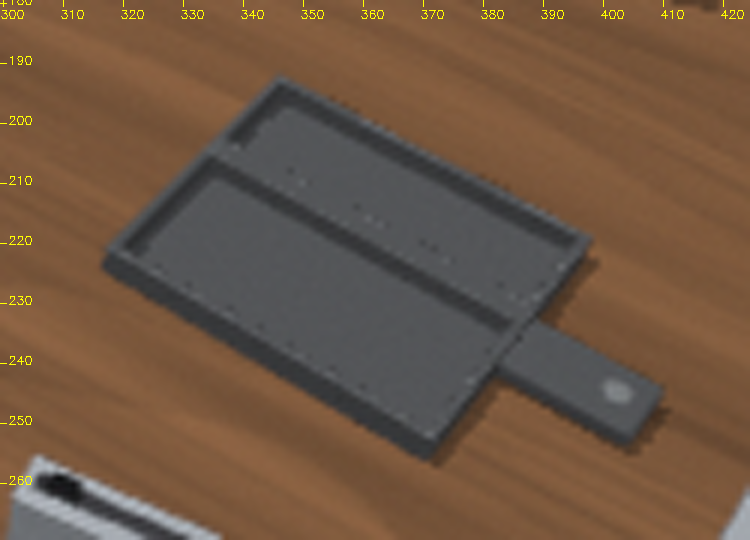

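```bash
sed -i 's/^def cam(n):/from functools import lru_cache\n@lru_cache(None)\ndef cam(n):/' h.py
python3 - <<'E'
s=open('fit.py').read()
s=s.replace("(328,521),(103,497)))]","(328,521),(103,497))),('scene',s4((280,78),(593,238),(432,440),(105,254)))]")
s=s.replace("# each","s4=lambda *p:[tu(*q,300,180,6) for q in p]\n# each")
open('fit.py','w').write(s)
E
python3 fit.py
```

```text
gauge_in top centre [599.7 268.8  34. ] sides [79. 27. 81. 26.]
gauge_in scene centre [602.  269.7  34. ] sides [79. 19. 76. 23.]
  FIT [0.6011 0.2693] yaw -80.6 rms 0.62
gauge_out top centre [661.8  -8.4  34. ] sides [82. 26. 80. 29.]
gauge_out scene centre [664.1  -5.9  34. ] sides [79. 19. 82. 22.]
  FIT [ 0.663  -0.0071] yaw -87.4 rms 0.58
brick_holed top centre [476.7  -5.   65. ] sides [118.  49. 115.  49.]
brick_holed scene centre [478.2  -4.4  65. ] sides [120.  47. 116.  49.]
  FIT [ 0.4773 -0.0049] yaw -80.8 rms 0.4
brick_solid top centre [ 593.7 -271.9   65. ] sides [118.  48. 118.  51.]
brick_solid scene centre [ 596.9 -268.7   65. ] sides [118.  52. 120.  48.]
  FIT [ 0.595  -0.2708] yaw -93.8 rms 0.5
tray_handle top centre [395.5 271.8  16. ] sides [163. 150. 164. 149.]
tray_handle scene centre [400.  274.2  16. ] sides [161. 149. 161. 150.]
  FIT [0.3976 0.273 ] yaw -93.2 rms 0.56
tray_plain top centre [ 393.4 -268.9   16. ] sides [166. 151. 163. 151.]
tray_plain scene centre [ 396.6 -266.3   16. ] sides [160. 150. 163. 150.]
  FIT [ 0.3944 -0.2682] yaw -92.7 rms 0.39
```

```bash
ls pics
```

```text
c1.png
c2.png
c3.png
c4.png
o1.png
o2.png
o3.png
o4.png
scene0.png
top0.png
```

View pics/o1.png

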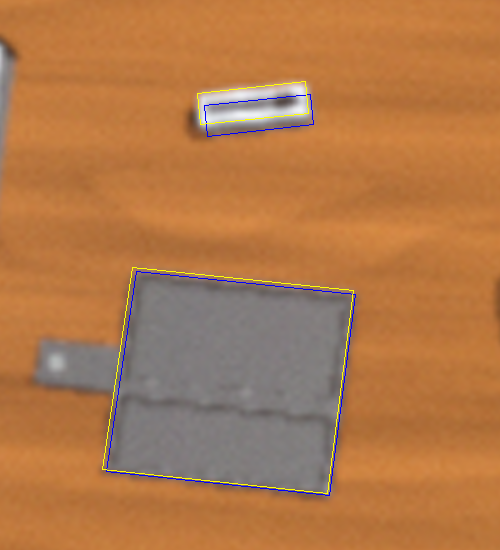

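View pics/o2.png

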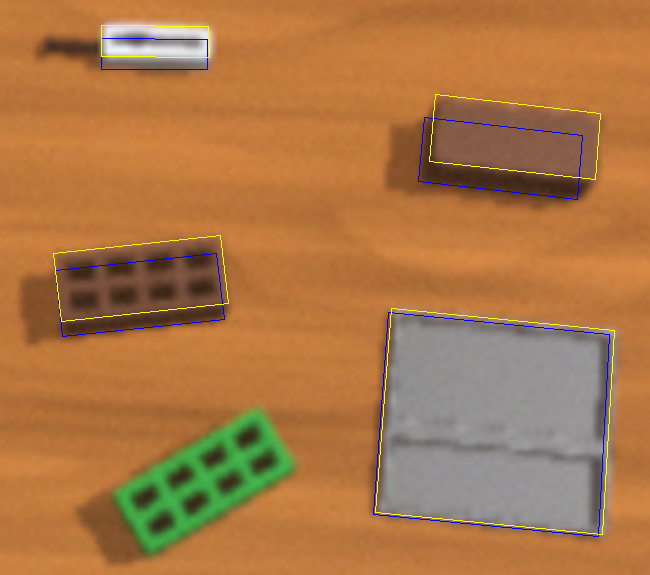

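View pics/o3.png

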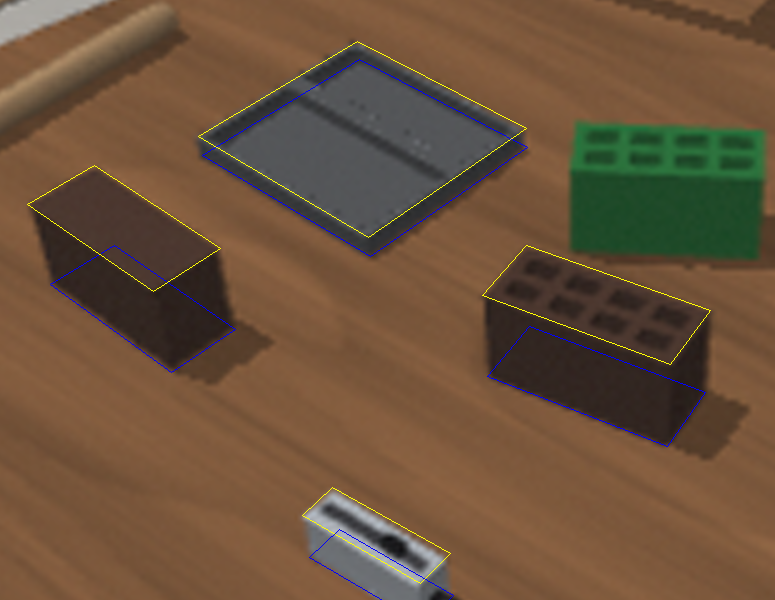

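View pics/o4.png

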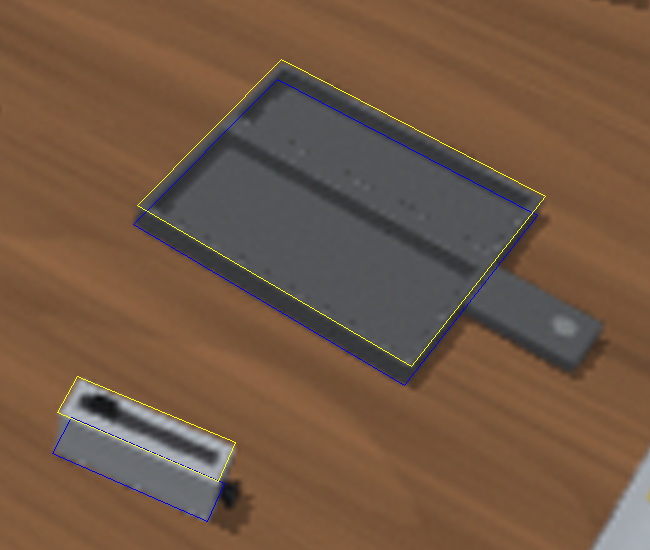

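```bash
cat > go.py <<'E'
import sys
from h import *
def go(x,y,z,yaw):
    s=state(); p=s['tool_pos']; M=R.from_euler('xyz',s['orientation'],degrees=True)
    T=R.from_euler('xyz',[180,0,yaw],degrees=True)
    sh=M.inv().apply(np.array([x,y,z])-p)*100; rv=(M.inv()*T).as_rotvec()
    print('t',round(s['time_s'],2),'at',np.round(p,4),np.round(s['orientation'],2),'w',round(s['grip_width'],4),'F',np.round(s['ft_force'],1))
    print('shift cm',np.round(sh,2),'rot',np.round(rv,3),'rows',np.ceil(max(np.linalg.norm(sh)/6.25,np.degrees(np.linalg.norm(rv))/10.7)))
go(*map(float,sys.argv[1:5]))
E
python3 go.py 0.663 -0.007 0.12 3
```

```text
t 0.1 at [ 0.1494 -0.5805  0.182 ] [-1.7999e+02  1.0000e-01 -7.5570e+01] w 0.0929 F [-1.4  0.5 -0.6]
shift cm [-42.74 -64.03   6.28] rot [-1.000e-03  1.000e-03 -1.371e+00] rows 13.0
```

Request:
{"name": "carry_out", "arguments": {
  "series": [
    [0, -42.7, -64, 3, 0, 0, -1.371],
    [0, -42.7, -64, 3, 0, 0, -1.371],
    [0, -42.7, -64, 3, 0, 0, -1.371],
    [0, -42.7, -64, 3, 0, 0, -1.371],
    [0, -42.7, -64, 3, 0, 0, -1.371],
    [0, -42.7, -64, 3, 0, 0, -1.371],
    [0, -42.7, -64, 3, 0, 0, -1.371],
    [0, -42.7, -64, 3, 0, 0, -1.371]
  ],
  "squeeze": 15
}}

```text
time_s: 1.1
tool_pos: [0.4838, -0.2072, 0.1632]
orientation: [180.0, 0.0, 3.2]
ft_force: [1.2, -0.2, 1.0]
grip_width: 0.093
```

```bash
python3 go.py 0.663 -0.007 0.12 3
```

```text
t 1.1 at [ 0.4838 -0.2072  0.1632] [1.8e+02 1.0e-02 3.2e+00] w 0.093 F [ 1.2 -0.2  1. ]
shift cm [ 19.01 -18.99   4.31] rot [0.    0.    0.003] rows 5.0
```

Request:
{"name": "carry_out", "arguments": {
  "series": [
    [0, 19, -19, 4.3, 0, 0, 0],
    [0, 19, -19, 4.3, 0, 0, 0],
    [0, 19, -19, 4.3, 0, 0, 0],
    [0, 19, -19, 4.3, 0, 0, 0],
    [0, 19, -19, 4.3, 0, 0, 0],
    [0, 19, -19, 4.3, 0, 0, 0],
    [0, 19, -19, 4.3, 0, 0, 0]
  ]
}}

```text
time_s: 1.98
tool_pos: [0.6622, -0.0102, 0.1202]
orientation: [180.0, 0.0, 3.0]
ft_force: [-0.5, -0.0, -0.5]
grip_width: 0.0926
```

```bash
python3 go.py 0.663 -0.007 0.018 3
python3 - <<'E'
from h import *
cv2.imwrite("pics/s1.png",cv2.cvtColor(read_camera("scene"),cv2.COLOR_RGB2BGR))
crop("scene","pics/s1.png",150,130,160,130,5,"pics/s1c.png")
E
```

```text
t 1.98 at [ 0.6622 -0.0102  0.1202] [1.7998e+02 5.0000e-02 2.9600e+00] w 0.0926 F [-0.5 -0.  -0.5]
shift cm [ 0.11 -0.32 10.22] rot [ 0.     0.001 -0.001] rows 2.0
```

View pics/s1c.png

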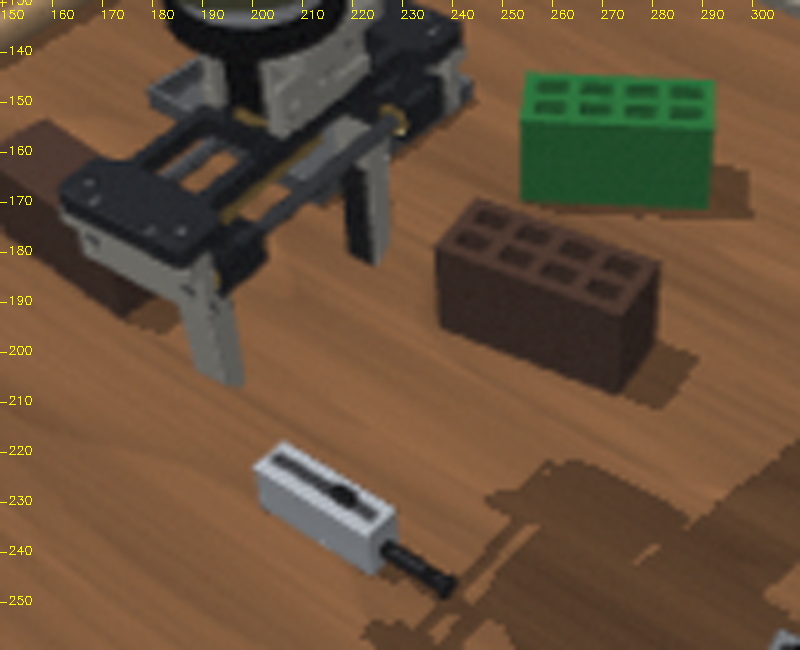

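The scene view shows gauge_out (about 228,232) with its rod to 243,247, and the open jaws are in line above it. Descending.

Request:
{"name": "carry_out", "arguments": {
  "series": [
    [0, 0.1, -0.2, 4.5, 0, 0, 0],
    [0, 0.1, -0.2, 8, 0, 0, 0],
    [0, 0.1, -0.2, 10.2, 0, 0, 0],
    [0, 0.1, -0.2, 10.2, 0, 0, 0],
    [1, 0.1, -0.2, 10.2, 0, 0, 0],
    [1, 0.1, -0.2, 10.2, 0, 0, 0],
    [1, 0.1, -0.2, 10.2, 0, 0, 0],
    [1, 0.1, -0.2, 10.2, 0, 0, 0]
  ]
}}

```text
time_s: 3.02
tool_pos: [0.6641, -0.0073, 0.0191]
orientation: [180.0, -0.0, 3.0]
ft_force: [-0.6, -1.2, 0.3]
grip_width: 0.0573
```

```bash
python3 go.py 0.663 -0.007 0.12 3
python3 - <<'E'
from h import *
cv2.imwrite("pics/s2.png",cv2.cvtColor(read_camera("scene"),cv2.COLOR_RGB2BGR))
crop("scene","pics/s2.png",170,170,110,90,6,"pics/s2c.png")
E
```

```text
t 3.02 at [ 0.6641 -0.0073  0.0191] [ 1.7999e+02 -5.0000e-02  2.9800e+00] w 0.0573 F [-0.6 -1.2  0.3]
shift cm [ -0.1   -0.03 -10.09] rot [ 0.    -0.001 -0.   ] rows 2.0
```

View pics/s2c.png

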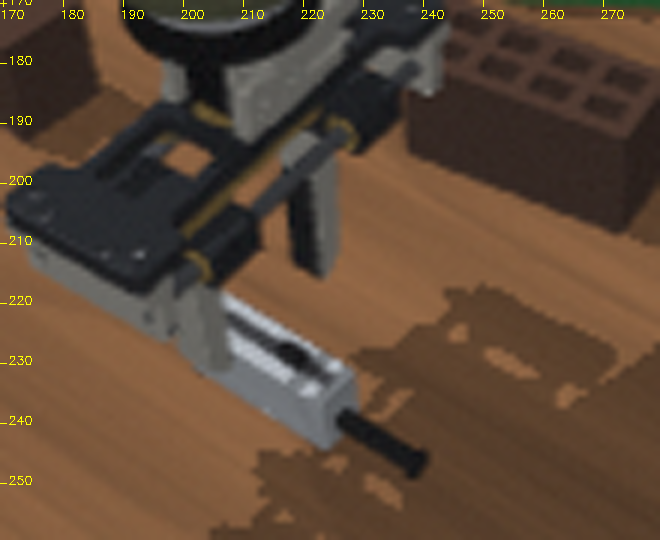

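Request:
{"name": "carry_out", "arguments": {
  "series": [
    [1, 0, 0, 0, 0, 0, 0],
    [1, 0, 0, 0, 0, 0, 0],
    [1, 0, 0, 0, 0, 0, 0],
    [1, 0, 0, 0, 0, 0, 0],
    [1, 0, 0, 0, 0, 0, 0],
    [1, 0, 0, 0, 0, 0, 0]
  ]
}}

```text
time_s: 3.82
tool_pos: [0.6637, -0.0073, 0.0185]
orientation: [-180.0, -0.0, 3.0]
ft_force: [-1.3, 0.7, 1.4]
grip_width: 0.0004
```

```bash
python3 go.py 0.663 -0.007 0.12 3
python3 - <<'E'
from h import *
cv2.imwrite("pics/s3.png",cv2.cvtColor(read_camera("scene"),cv2.COLOR_RGB2BGR))
crop("scene","pics/s3.png",170,170,110,90,6,"pics/s3c.png")
E
```

```text
t 3.83 at [ 0.6637 -0.0073  0.0185] [-180.     -0.      2.98] w 0.0004 F [-1.3  0.7  1.4]
shift cm [ -0.07  -0.03 -10.15] rot [-0. -0. -0.] rows 2.0
```

View pics/s3c.png

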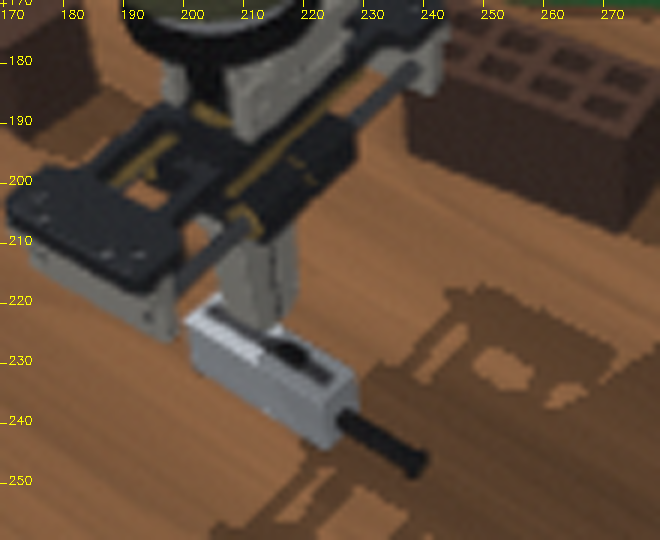

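Run:
```python
from h import *
for P in ([.6637,-.0073,.0185],[.6637,-.0073,.034],[.6637,-.0073,.06],[.692,-.0073,.0185],[.71,-.0073,.0185],[.635,-.0073,.0185],[.635,-.0073,.034]): print(P,proj('scene',P),proj('top',P))
cv2.imwrite("pics/t3.png",cv2.cvtColor(read_camera("top"),cv2.COLOR_RGB2BGR))
crop("top","pics/t3.png",215,120,110,90,6,"pics/t3c.png")
```

```text
[0.6637, -0.0073, 0.0185] [214.90378093 230.35518634] [265.53293284 153.79173814]
[0.6637, -0.0073, 0.034] [214.39613081 226.5209759 ] [265.61772942 152.60497138]
[0.6637, -0.0073, 0.06] [213.51796574 219.88831787] [265.76326701 150.56810641]
[0.692, -0.0073, 0.0185] [207.50103311 237.02029301] [265.88397076 146.56602031]
[0.71, -0.0073, 0.0185] [202.65919849 241.37966672] [266.10606823 141.99439556]
[0.635, -0.0073, 0.0185] [222.16084578 223.82124617] [265.17460193 161.16757389]
[0.635, -0.0073, 0.034] [221.7435163  219.97856926] [265.25661148 160.04003275]
```

View pics/t3c.png

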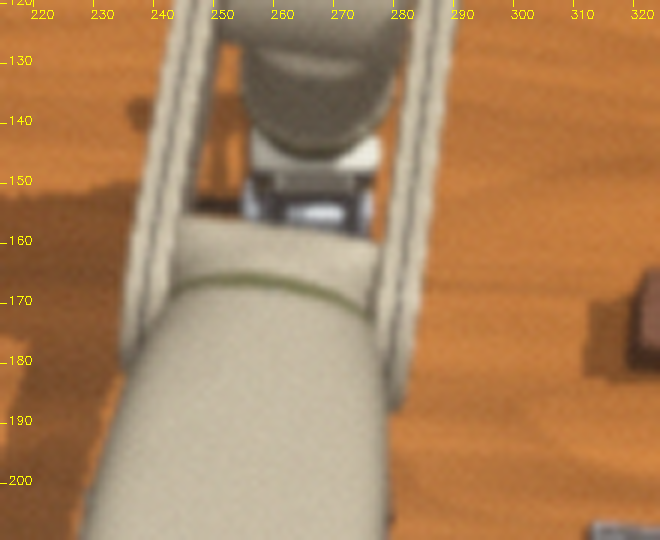

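```bash
python3 - <<'E'
from h import *
for P in ([.7085,-.0078,.1202],[.726,-.0068,.1202],[.616,-.012,.1202],[.598,-.013,.1202]): print(P,proj('scene',P))
E
python3 - <<'E'
from h import *
crop("scene","pics/s1.png",170,130,80,85,8,"pics/s1d.png")
E
```

```text
[0.7085, -0.0078, 0.1202] [198.27455763 214.13321055]
[0.726, -0.0068, 0.1202] [193.31967616 218.69643324]
[0.616, -0.012, 0.1202] [222.91376119 191.91964877]
[0.598, -0.013, 0.1202] [227.31694423 187.87142565]
```

View pics/s1d.png

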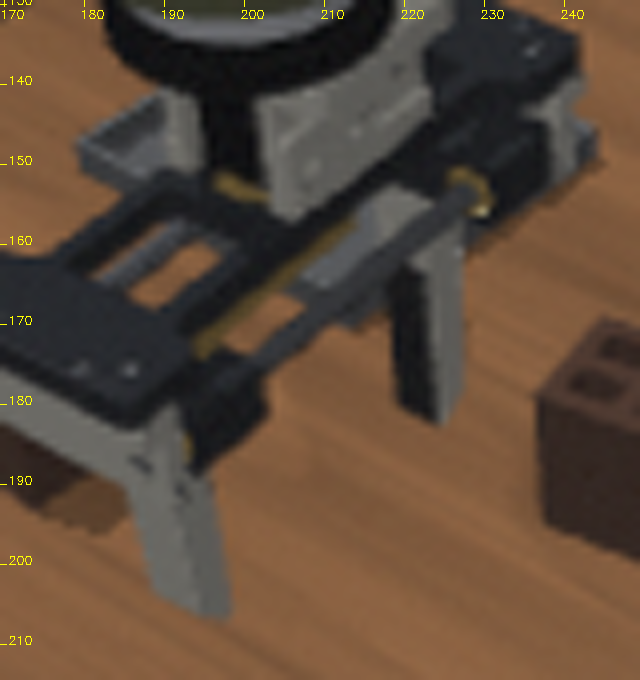

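Run:
```python
from h import *
p=np.array([.1494,-.5804,.1819]); d=np.array([.249,-.969,0])
for k in('scene','top'):
  for a in(-.064,-.0465,.0465,.064): print(k,a,proj(k,p+a*d), proj(k,p+a*d+[0,0,.03]))
crop("scene","pics/scene0.png",150,0,80,70,8,"pics/d1.png")
crop("top","pics/top0.png",420,260,92,80,8,"pics/d2.png")
```

```text
scene -0.064 [206.66401774  53.66611399] [205.84997251  45.74525402]
scene -0.0465 [202.63070297  52.93020133] [201.75753035  45.02811489]
scene 0.0465 [181.69356848  49.1100427 ] [180.52108913  41.30674697]
scene 0.064 [177.84481323  48.4078045 ] [176.61870501  40.62291266]
top -0.064 [419.14783633 307.14025063] [422.36652631 307.42214836]
top -0.0465 [424.44627003 306.00688468] [427.76741082 306.26633488]
top 0.0465 [452.50821381 300.00427085] [456.37005375 300.14524113]
top 0.064 [457.77079717 298.87857351] [461.73367945 298.9974012 ]
```

View pics/d1.png

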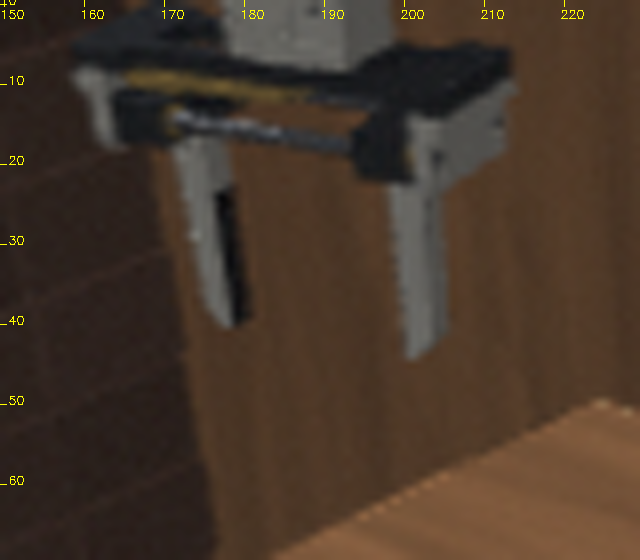

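View pics/d2.png

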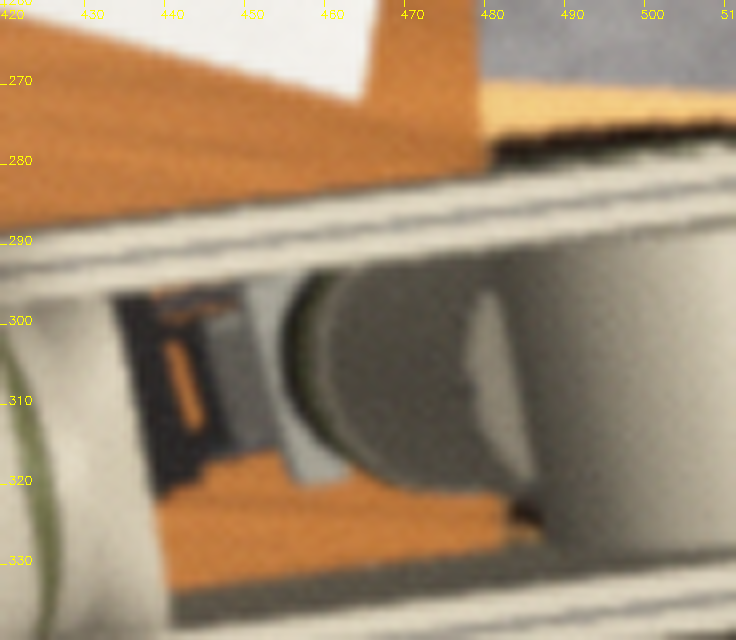

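Checking the fingertips in the pictures: open (start) they show at about (178,40) and (202,44), but the calibration predicts (181,49) and (203,53). That puts the tips about 30 mm above the reported TCP, so the fingers shut above the gauge without touching it. I'll check this by touching the bare table beside it, carefully.

Request:
{"name": "carry_out", "arguments": {
  "series": [
    [1, 0, 0, -4, 0, 0, 0],
    [1, 0, 4, -6, 0, 0, 0],
    [1, 0, 10, -6, 0, 0, 0],
    [1, 0, 12, -6, 0, 0, 0],
    [1, 0, 12, -2, 0, 0, 0],
    [1, 0, 12, 0, 0, 0, 0],
    [1, 0, 12, 0, 0, 0, 0]
  ]
}}

```text
time_s: 4.8
tool_pos: [0.6676, -0.1258, 0.0155]
orientation: [-179.9, 0.3, 3.0]
ft_force: [-0.9, -0.1, 0.6]
grip_width: 0.0009
```

```bash
python3 go.py 0.663 -0.127 0.0 3
python3 - <<'E'
from h import *
cv2.imwrite("pics/s4.png",cv2.cvtColor(read_camera("scene"),cv2.COLOR_RGB2BGR))
crop("scene","pics/s4.png",120,140,130,100,6,"pics/s4c.png")
p=state()['tool_pos'];print(p,proj('scene',p),proj('scene',p*[1,1,0]))
E
```

```text
t 4.8 at [ 0.6676 -0.1258  0.0155] [-179.89    0.3     3.02] w 0.0009 F [-0.9 -0.1  0.6]
shift cm [-0.46  0.1   1.55] rot [-0.002  0.005  0.   ] rows 1.0
[ 0.66909651 -0.12613468  0.0175259 ] [182.07506706 211.64474986] [183.00142538 215.88902065]
```

View pics/s4c.png

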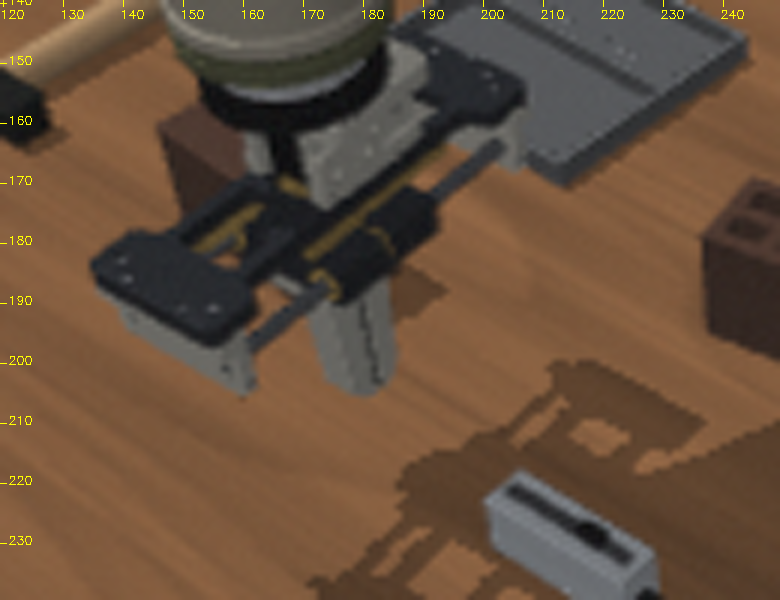

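Request:
{"name": "carry_out", "arguments": {
  "series": [
    [1, 0, 0, 0.8, 0, 0, 0],
    [1, 0, 0, 1.2, 0, 0, 0],
    [1, 0, 0, 1.4, 0, 0, 0],
    [1, 0, 0, 1.6, 0, 0, 0],
    [1, 0, 0, 1.8, 0, 0, 0],
    [1, 0, 0, 1.8, 0, 0, 0]
  ]
}}

```text
time_s: 5.6
tool_pos: [0.6698, -0.1272, 0.0002]
orientation: [-180.0, 0.0, 3.0]
ft_force: [-0.8, -0.2, 0.4]
grip_width: 0.0003
```

Request:
{"name": "carry_out", "arguments": {
  "series": [
    [1, 0, 0, 0.2, 0, 0, 0],
    [1, 0, 0, 0.3, 0, 0, 0],
    [1, 0, 0, 0.4, 0, 0, 0],
    [1, 0, 0, 0.4, 0, 0, 0]
  ]
}}

```text
time_s: 6.1
tool_pos: [0.6698, -0.1272, -0.0037]
orientation: [-180.0, 0.0, 3.0]
ft_force: [0.1, 0.3, 1.1]
grip_width: 0.0003
```

Request:
{"name": "carry_out", "arguments": {
  "series": [
    [1, 0, 0, 0.2, 0, 0, 0],
    [1, 0, 0, 0.4, 0, 0, 0],
    [1, 0, 0, 0.6, 0, 0, 0],
    [1, 0, 0, 0.6, 0, 0, 0]
  ]
}}

```text
time_s: 6.6
tool_pos: [0.6697, -0.1271, -0.0099]
orientation: [-180.0, 0.0, 3.0]
ft_force: [0.5, 0.4, 0.4]
grip_width: 0.0002
```

Run:
```python
from h import *
cv2.imwrite("pics/s5.png",cv2.cvtColor(read_camera("scene"),cv2.COLOR_RGB2BGR))
crop("scene","pics/s5.png",150,160,80,70,8,"pics/s5c.png")
s=state();p=s['tool_pos'];print(p,s['ft_force'],proj('scene',p),proj('scene',p*[1,1,0]))
```

```text
[ 0.66979412 -0.1271166  -0.00971597] [ 0.29102658 -0.5861333   0.23943905] [183.08395073 218.1861637 ] [182.57713631 215.8768787 ]
```

View pics/s5c.png

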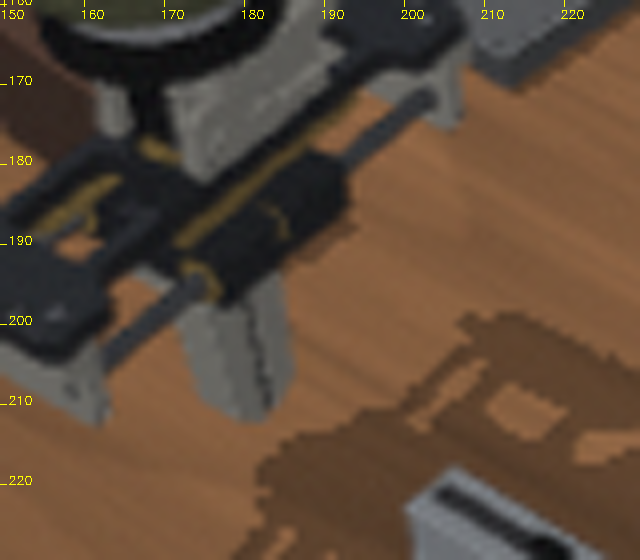

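Request:
{"name": "carry_out", "arguments": {
  "series": [
    [1, 0, 0, 0.2, 0, 0, 0],
    [1, 0, 0, 0.4, 0, 0, 0],
    [1, 0, 0, 0.6, 0, 0, 0],
    [1, 0, 0, 0.6, 0, 0, 0]
  ]
}}

```text
time_s: 7.15
tool_pos: [0.6697, -0.1271, -0.0159]
orientation: [-180.0, 0.0, 3.0]
ft_force: [-0.1, -0.6, 0.6]
grip_width: 0.0001
```

Request:
{"name": "carry_out", "arguments": {
  "series": [
    [1, 0, 0, 0.15, 0, 0, 0],
    [1, 0, 0, 0.3, 0, 0, 0],
    [1, 0, 0, 0.3, 0, 0, 0]
  ]
}}

```text
time_s: 7.52
tool_pos: [0.6698, -0.1271, -0.0188]
orientation: [-180.0, 0.0, 3.0]
ft_force: [-0.1, -0.6, -0.3]
grip_width: 0.0008
```

Request:
{"name": "carry_out", "arguments": {
  "series": [
    [1, 0, 0, 0.15, 0, 0, 0],
    [1, 0, 0, 0.3, 0, 0, 0],
    [1, 0, 0, 0.3, 0, 0, 0]
  ]
}}

```text
time_s: 7.9
tool_pos: [0.6697, -0.1271, -0.0218]
orientation: [-180.0, 0.0, 3.0]
ft_force: [0.0, -0.7, 0.7]
grip_width: 0.0008
```

Request:
{"name": "carry_out", "arguments": {
  "series": [
    [1, 0, 0, 0.15, 0, 0, 0],
    [1, 0, 0, 0.25, 0, 0, 0],
    [1, 0, 0, 0.25, 0, 0, 0]
  ]
}}

```text
time_s: 8.28
tool_pos: [0.6698, -0.1271, -0.0242]
orientation: [-180.0, 0.0, 3.0]
ft_force: [0.3, 0.3, -0.7]
grip_width: 0.0003
```

Run:
```python
from h import *
cv2.imwrite("pics/s6.png",cv2.cvtColor(read_camera("scene"),cv2.COLOR_RGB2BGR))
crop("scene","pics/s6.png",150,160,80,70,8,"pics/s6c.png")
s=state();p=s['tool_pos'];print(p,s['ft_force'],proj('scene',p),proj('scene',p*[1,1,0]), s['joints'])
print(px('scene',180,217,0),px('scene',182,218,0))
```

```text
[ 0.66987057 -0.12713655 -0.02412298] [ 0.25330542  0.19848865 -0.87281241] [183.79892931 221.56750052] [182.55237454 215.88965222] [-1.50542055e+01  2.96148163e+01  8.07060546e+01  2.07605552e-03
  6.96874384e+01 -1.80333076e+01]
[ 6.77182183e-01 -1.29756519e-01 -1.11022302e-16] [ 0.67637683 -0.12254915  0.        ]
```

View pics/s6c.png

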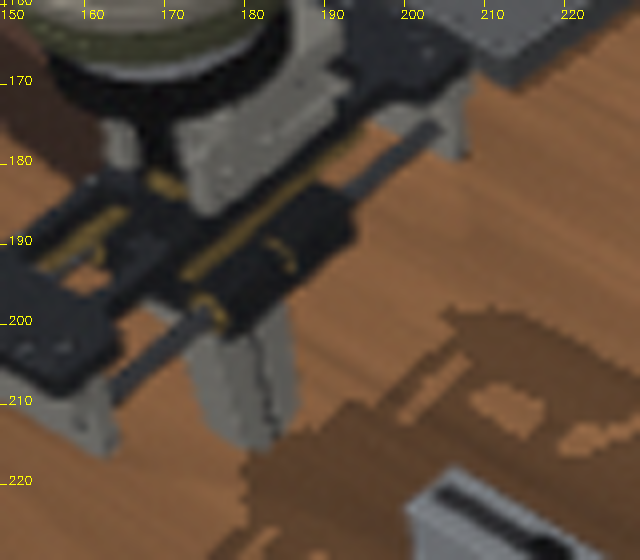

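Request:
{"name": "carry_out", "arguments": {
  "series": [
    [1, 0, 0, 0.1, 0, 0, 0],
    [1, 0, 0, 0.2, 0, 0, 0],
    [1, 0, 0, 0.2, 0, 0, 0]
  ]
}}

```text
time_s: 8.7
tool_pos: [0.6698, -0.1271, -0.0262]
orientation: [-180.0, 0.0, 3.0]
ft_force: [-0.3, 0.3, 0.0]
grip_width: 0.0005
```

Request:
{"name": "carry_out", "arguments": {
  "series": [
    [1, 0, 0, 0.1, 0, 0, 0],
    [1, 0, 0, 0.2, 0, 0, 0],
    [1, 0, 0, 0.2, 0, 0, 0]
  ]
}}

```text
time_s: 9.07
tool_pos: [0.6698, -0.1271, -0.0282]
orientation: [-180.0, 0.0, 3.0]
ft_force: [-0.3, -0.0, 0.2]
grip_width: 0.0007
```

Request:
{"name": "carry_out", "arguments": {
  "series": [
    [1, 0, 0, 0.1, 0, 0, 0],
    [1, 0, 0, 0.2, 0, 0, 0],
    [1, 0, 0, 0.2, 0, 0, 0]
  ]
}}

```text
time_s: 9.45
tool_pos: [0.6698, -0.1271, -0.0302]
orientation: [-180.0, 0.0, 3.0]
ft_force: [0.0, -0.5, -0.4]
grip_width: 0.0006
```

Request:
{"name": "carry_out", "arguments": {
  "series": [
    [1, 0, 0, 0.1, 0, 0, 0],
    [1, 0, 0, 0.2, 0, 0, 0],
    [1, 0, 0, 0.2, 0, 0, 0]
  ]
}}

```text
time_s: 9.82
tool_pos: [0.6698, -0.1271, -0.0322]
orientation: [-180.0, 0.0, 3.0]
ft_force: [0.0, -0.8, 1.0]
grip_width: 0.0003
```

Request:
{"name": "carry_out", "arguments": {
  "series": [
    [1, 0, 0, 0.1, 0, 0, 0],
    [1, 0, 0, 0.2, 0, 0, 0],
    [1, 0, 0, 0.2, 0, 0, 0]
  ]
}}

```text
time_s: 10.2
tool_pos: [0.6698, -0.1271, -0.0342]
orientation: [-180.0, 0.0, 3.0]
ft_force: [0.5, 0.0, -0.7]
grip_width: 0.0006
```

Run:
```python
from h import *
cv2.imwrite("pics/s7.png",cv2.cvtColor(read_camera("scene"),cv2.COLOR_RGB2BGR))
crop("scene","pics/s7.png",150,160,80,70,8,"pics/s7c.png")
s=state();p=s['tool_pos'];print(p,s['ft_force'])
```

```text
[ 0.66987786 -0.12712594 -0.03412845] [-0.3602437   0.68007684 -0.35120019]
```

View pics/s7c.png

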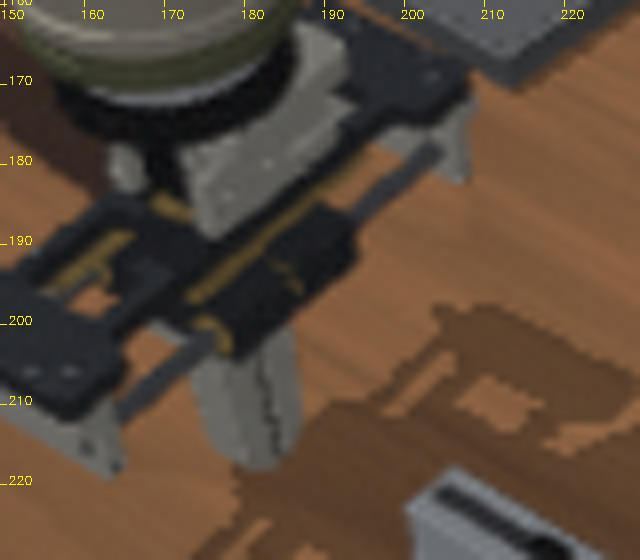

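Request:
{"name": "carry_out", "arguments": {
  "series": [
    [1, 0, 0, 0.1, 0, 0, 0],
    [1, 0, 0, 0.2, 0, 0, 0],
    [1, 0, 0, 0.2, 0, 0, 0]
  ]
}}

```text
time_s: 10.62
tool_pos: [0.67, -0.1272, -0.0354]
orientation: [180.0, -0.0, 3.0]
ft_force: [-2.7, 0.9, 5.2]
grip_width: 0.0001
```

Request:
{"name": "carry_out", "arguments": {
  "series": [
    [1, 0, 0, 0.1, 0, 0, 0],
    [1, 0, 0, 0.2, 0, 0, 0],
    [1, 0, 0, 0.2, 0, 0, 0]
  ]
}}

```text
time_s: 11.0
tool_pos: [0.6701, -0.1272, -0.0354]
orientation: [180.0, 0.0, 3.0]
ft_force: [-11.6, 2.7, 19.4]
grip_width: 0.0008
```

Request:
{"name": "carry_out", "arguments": {
  "series": [
    [1, 0, 0, 0.1, 0, 0, 0],
    [1, 0, 0, 0.2, 0, 0, 0],
    [1, 0, 0, 0.2, 0, 0, 0]
  ]
}}

```text
time_s: 11.38
tool_pos: [0.6701, -0.1272, -0.0355]
orientation: [180.0, 0.0, 3.0]
ft_force: [-18.8, 4.4, 32.7]
grip_width: 0.0001
```

Request:
{"name": "carry_out", "arguments": {
  "series": [
    [1, 0, 0, -0.5, 0, 0, 0],
    [1, 0, 0, -0.5, 0, 0, 0],
    [1, 0, 0, -0.5, 0, 0, 0]
  ]
}}

```text
time_s: 11.75
tool_pos: [0.6699, -0.1271, -0.0353]
orientation: [-180.0, 0.0, 3.0]
ft_force: [-0.0, 0.4, 2.8]
grip_width: 0.0007
```

Run:
```python
from h import *
cv2.imwrite("pics/s8.png",cv2.cvtColor(read_camera("scene"),cv2.COLOR_RGB2BGR))
crop("scene","pics/s8.png",165,195,35,30,20,"pics/s8c.png")
s=state();p=s['tool_pos'];print(p,s['ft_force'])
P=p.copy();P[2]=0
c,sn=np.cos(np.radians(3)),np.sin(np.radians(3))
for a,b in((.0,0),(.0175,.0075),(.0175,-.0075),(-.0175,.0075)): print(a,b,proj('scene',P+[c*a-sn*b,sn*a+c*b,0]))
```

```text
[ 0.66990887 -0.12715562 -0.0353318 ] [ 0.11251561 -0.82566028  2.59724908]
0.0 0 [182.53771782 215.894591  ]
0.0175 0.0075 [180.16151311 220.88501271]
0.0175 -0.0075 [176.23117676 218.59179855]
-0.0175 0.0075 [188.75580094 213.23521551]
```

View pics/s8c.png

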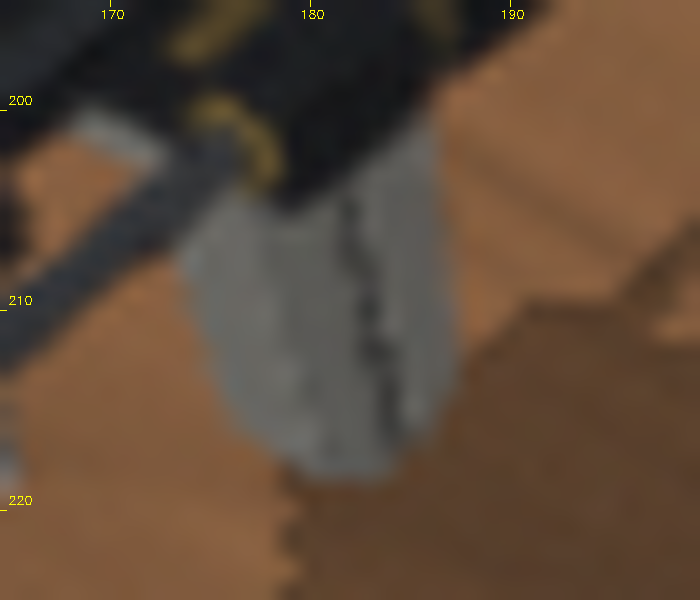

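```bash
sed -i "s/p=s\['tool_pos'\];/p=s['tool_pos']+np.array([0,0,.0353]);/" go.py; python3 go.py 0.663 -0.007 0.1 3
```

```text
t 11.8 at [ 0.6699 -0.1272 -0.    ] [-1.80e+02  1.00e-02  2.98e+00] w 0.0007 F [ 0.1 -0.8  2.6]
shift cm [ -0.07 -12.04 -10.  ] rot [-0.  0. -0.] rows 3.0
```

Request:
{"name": "carry_out", "arguments": {
  "series": [
    [0.3, 0, 0, -5, 0, 0, 0],
    [0.3, 0, 0, -10, 0, 0, 0],
    [0.3, -0.1, -6, -10, 0, 0, 0],
    [0.3, -0.1, -12, -10, 0, 0, 0],
    [0.3, -0.1, -12, -10, 0, 0, 0],
    [0.3, -0.1, -12, -10, 0, 0, 0],
    [0.3, -0.1, -12, -10, 0, 0, 0]
  ]
}}

```text
time_s: 12.68
tool_pos: [0.6626, -0.0088, 0.0646]
orientation: [180.0, 0.0, 2.9]
ft_force: [0.6, -0.2, -0.2]
grip_width: 0.0637
```

```bash
python3 go.py 0.663 -0.007 0.018 3
```

```text
t 12.68 at [ 0.6626 -0.0088  0.0999] [1.7999e+02 3.0000e-02 2.9000e+00] w 0.0637 F [ 0.6 -0.2 -0.2]
shift cm [ 0.05 -0.18  8.19] rot [ 0.     0.    -0.002] rows 2.0
```

Request:
{"name": "carry_out", "arguments": {
  "series": [
    [0.3, 0, 0, 4, 0, 0, 0],
    [0.3, 0, 0, 6.5, 0, 0, 0],
    [0.3, 0, 0, 8, 0, 0, 0],
    [0.3, 0, 0, 8.2, 0, 0, 0],
    [1, 0, 0, 8.2, 0, 0, 0],
    [1, 0, 0, 8.2, 0, 0, 0],
    [1, 0, 0, 8.2, 0, 0, 0],
    [1, 0, 0, 8.2, 0, 0, 0]
  ]
}}

```text
time_s: 13.68
tool_pos: [0.6631, -0.0073, -0.0165]
orientation: [180.0, -0.0, 3.0]
ft_force: [-0.9, 0.6, -0.0]
grip_width: 0.0295
```

Request:
{"name": "carry_out", "arguments": {
  "series": [
    [1, 0, 0, 0, 0, 0, 0],
    [1, 0, 0, 0, 0, 0, 0],
    [1, 0, 0, 0, 0, 0, 0],
    [1, 0, 0, 0, 0, 0, 0]
  ]
}}

```text
time_s: 14.18
tool_pos: [0.6629, -0.0073, -0.0167]
orientation: [-180.0, -0.0, 3.0]
ft_force: [-0.5, 0.1, 3.8]
grip_width: 0.0243
```

```bash
python3 - <<'E'
from h import *
cv2.imwrite("pics/s9.png",cv2.cvtColor(read_camera("scene"),cv2.COLOR_RGB2BGR))
crop("scene","pics/s9.png",170,170,110,90,6,"pics/s9c.png")
E
python3 go.py 0.663 -0.007 0.13 3
```

```text
t 14.22 at [ 0.6629 -0.0073  0.0186] [-1.80e+02 -3.00e-02  2.98e+00] w 0.0242 F [-0.5  1.4  3.5]
shift cm [ 1.000e-02 -3.000e-02 -1.114e+01] rot [-0. -0. -0.] rows 2.0
```

View pics/s9c.png

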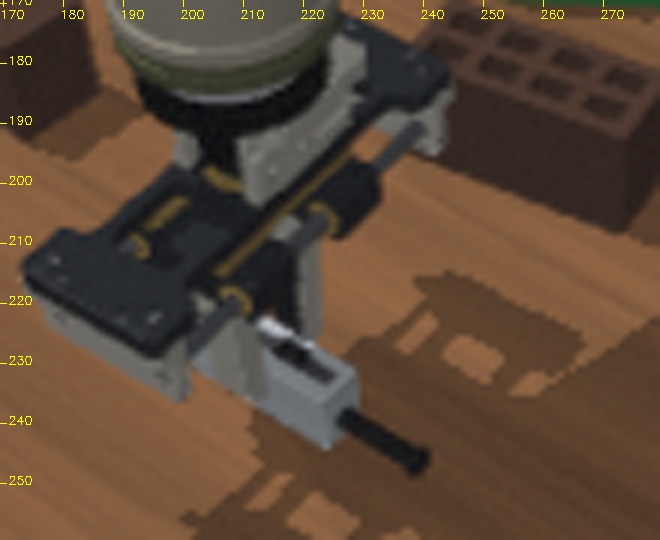

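Gripped: opening 24.2 mm (block 24 mm), with the rod still out at (239,247). Lifting.

Request:
{"name": "carry_out", "arguments": {
  "series": [
    [1, 0, 0, -2, 0, 0, 0],
    [1, 0, 0, -6, 0, 0, 0],
    [1, 0, 0, -11, 0, 0, 0],
    [1, 0, 0, -11, 0, 0, 0]
  ]
}}

```text
time_s: 14.72
tool_pos: [0.6668, -0.0078, 0.1004]
orientation: [179.9, -0.6, 3.0]
ft_force: [0.5, -0.6, -0.0]
grip_width: 0.0235
```

```bash
python3 go.py 0.3516 0.2555 0.13 -3.2
```

```text
t 14.72 at [ 0.6668 -0.0078  0.1357] [179.92  -0.59   2.98] w 0.0235 F [ 0.5 -0.6 -0. ]
shift cm [-30.11 -27.93   0.21] rot [ 0.001 -0.01   0.108] rows 7.0
```

Request:
{"name": "carry_out", "arguments": {
  "series": [
    [1, -29.7, -27.9, 0, 0, 0, 0.108],
    [1, -29.7, -27.9, 0, 0, 0, 0.108],
    [1, -29.7, -27.9, 0, 0, 0, 0.108],
    [1, -29.7, -27.9, 0, 0, 0, 0.108],
    [1, -29.7, -27.9, 0, 0, 0, 0.108],
    [1, -29.7, -27.9, 0, 0, 0, 0.108],
    [1, -29.7, -27.9, 0, 0, 0, 0.108],
    [1, -29.7, -27.9, 0, 0, 0, 0.108]
  ]
}}

```text
time_s: 15.72
tool_pos: [0.3495, 0.2568, 0.0926]
orientation: [180.0, 0.0, -3.0]
ft_force: [0.2, -0.2, -1.0]
grip_width: 0.0245
```

Request:
{"name": "carry_out", "arguments": {
  "series": [
    [1, 0, 0, 0, 0, 0, 0],
    [1, 0, 0, 0, 0, 0, 0],
    [1, 0, 0, 0, 0, 0, 0]
  ]
}}

```text
time_s: 16.1
tool_pos: [0.3522, 0.2552, 0.0928]
orientation: [180.0, 0.0, -3.3]
ft_force: [0.2, 0.5, -2.4]
grip_width: 0.024
```

```bash
python3 go.py 0.3516 0.2555 0.03 -3.2
python3 - <<'E'
from h import *
cv2.imwrite("pics/s10.png",cv2.cvtColor(read_camera("scene"),cv2.COLOR_RGB2BGR))
crop("scene","pics/s10.png",290,130,130,110,6,"pics/s10c.png")
E
```

```text
t 16.1 at [0.3522 0.2552 0.1281] [ 1.7998e+02  1.0000e-02 -3.3000e+00] w 0.024 F [ 0.2  0.5 -2.4]
shift cm [-0.06 -0.03  9.81] rot [ 0.     0.    -0.002] rows 2.0
```

View pics/s10c.png

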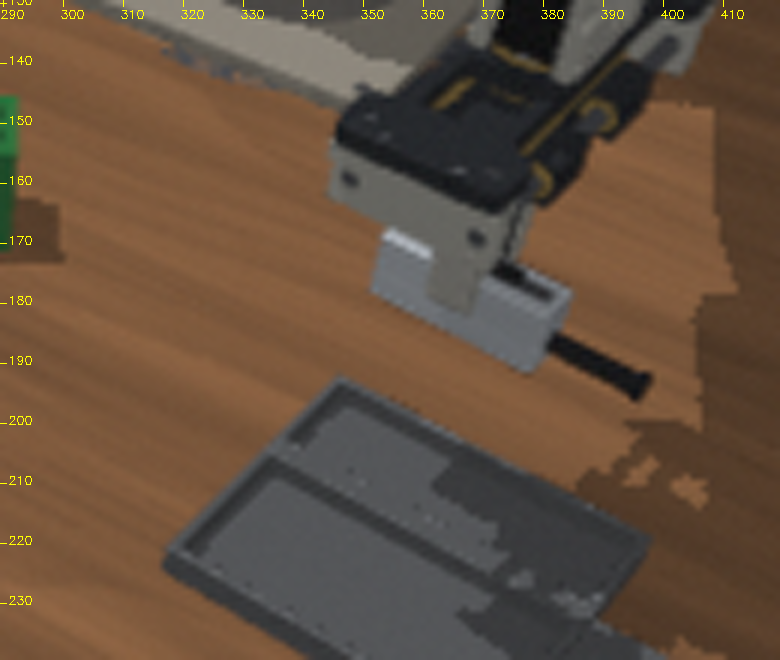

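Request:
{"name": "carry_out", "arguments": {
  "series": [
    [1, 0, 0, 4, 0, 0, 0],
    [1, 0, 0, 7.5, 0, 0, 0],
    [1, 0, 0, 9.3, 0, 0, 0],
    [1, 0, 0, 9.8, 0, 0, 0],
    [1, 0, 0, 10.1, 0, 0, 0],
    [1, 0, 0, 10.3, 0, 0, 0],
    [1, 0, 0, 10.3, 0, 0, 0],
    [1, 0, 0, 10.3, 0, 0, 0]
  ]
}}

```text
time_s: 17.15
tool_pos: [0.352, 0.2561, -0.0095]
orientation: [-180.0, -0.0, -3.2]
ft_force: [0.1, -0.3, -1.6]
grip_width: 0.0243
```

```bash
python3 go.py 0.3516 0.2555 0.0226 -3.2
python3 - <<'E'
from h import *
cv2.imwrite("pics/s11.png",cv2.cvtColor(read_camera("scene"),cv2.COLOR_RGB2BGR))
crop("scene","pics/s11.png",290,160,130,100,6,"pics/s11c.png")
E
```

```text
t 17.15 at [0.352  0.2561 0.0258] [-1.7997e+02 -4.0000e-02 -3.2100e+00] w 0.0243 F [ 0.1 -0.3 -1.6]
shift cm [-0.04  0.06  0.32] rot [-0.001 -0.001 -0.   ] rows 1.0
```

View pics/s11c.png

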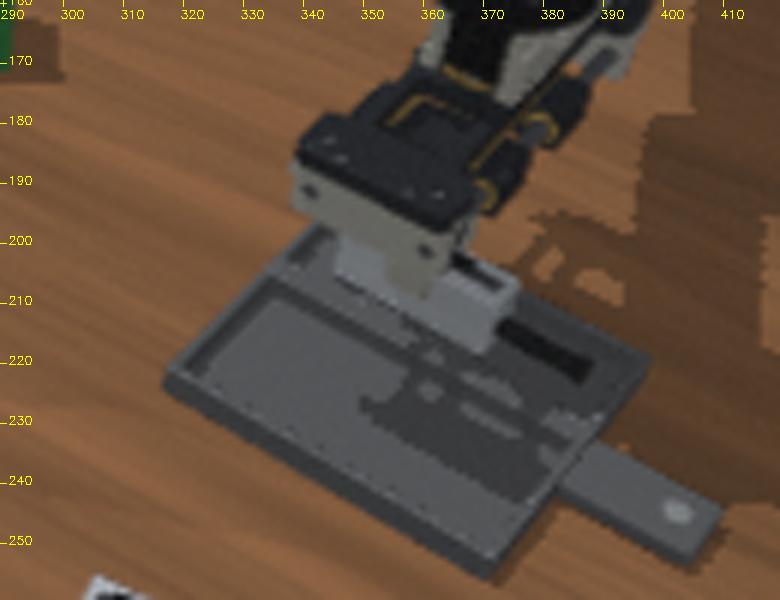

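Request:
{"name": "carry_out", "arguments": {
  "series": [
    [1, 0, 0, 0.1, 0, 0, 0],
    [1, 0, 0, 0.2, 0, 0, 0],
    [1, 0, 0, 0.3, 0, 0, 0],
    [1, 0, 0, 0.3, 0, 0, 0]
  ]
}}

```text
time_s: 17.7
tool_pos: [0.3516, 0.2558, -0.0128]
orientation: [180.0, 0.0, -3.2]
ft_force: [-1.4, -1.7, 3.7]
grip_width: 0.0243
```

Request:
{"name": "carry_out", "arguments": {
  "series": [
    [1, 0, 0, 0.1, 0, 0, 0],
    [1, 0, 0, 0.1, 0, 0, 0],
    [1, 0, 0, 0.1, 0, 0, 0]
  ]
}}

```text
time_s: 18.08
tool_pos: [0.3518, 0.2559, -0.0129]
orientation: [180.0, 0.0, -3.2]
ft_force: [-6.5, -3.6, 14.7]
grip_width: 0.0238
```

Contact is at the expected height, so I'll release.

Request:
{"name": "carry_out", "arguments": {
  "series": [
    [0.55, 0, 0, -0.1, 0, 0, 0],
    [0.55, 0, 0, -0.1, 0, 0, 0],
    [0.55, 0, 0, -0.1, 0, 0, 0],
    [0.55, 0, 0, -0.1, 0, 0, 0],
    [0.55, 0, 0, -2, 0, 0, 0],
    [0.55, 0, 0, -6, 0, 0, 0],
    [0.55, 0, 0, -12, 0, 0, 0],
    [0.55, 0, 0, -12, 0, 0, 0]
  ]
}}

```text
time_s: 19.08
tool_pos: [0.3552, 0.2578, 0.1114]
orientation: [-179.7, -0.5, -3.2]
ft_force: [0.9, 0.6, 0.1]
grip_width: 0.0419
```

```bash
python3 go.py 0.601 0.2695 0.12 9.4
python3 - <<'E'
from h import *
cv2.imwrite("pics/s12.png",cv2.cvtColor(read_camera("scene"),cv2.COLOR_RGB2BGR))
crop("scene","pics/s12.png",290,180,130,100,6,"pics/s12c.png")
E
```

```text
t 19.07 at [0.3552 0.2578 0.1467] [-179.7    -0.47   -3.21] w 0.0419 F [0.9 0.6 0.1]
shift cm [24.46 -2.53  2.89] rot [-0.004 -0.009 -0.22 ] rows 4.0
```

View pics/s12c.png

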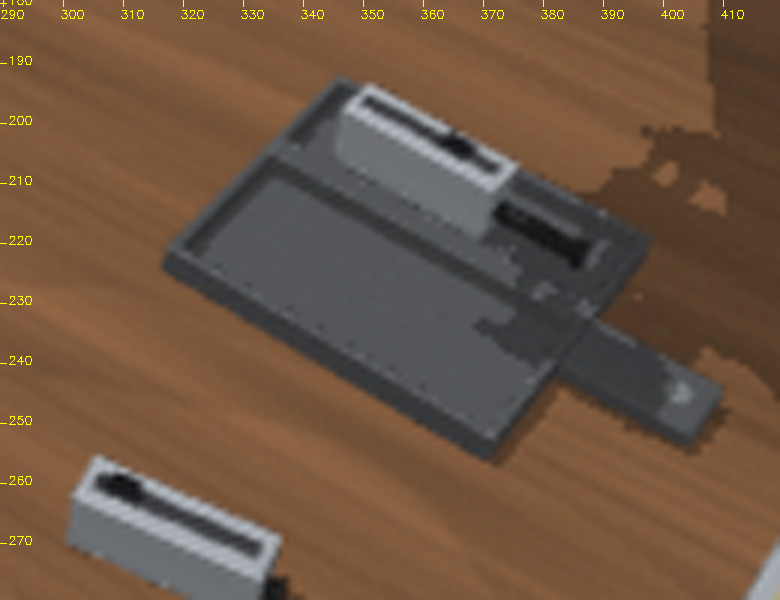

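gauge_out sits flat in the narrow compartment (block about 362,206, rod end 387,222), well clear of the walls. Next is gauge_in (about 322,269 in scene0, rod in).

Request:
{"name": "carry_out", "arguments": {
  "series": [
    [0.3, 24.8, -2.7, 2.5, 0, 0, -0.22],
    [0.3, 24.8, -2.7, 2.5, 0, 0, -0.22],
    [0.3, 24.8, -2.7, 2.5, 0, 0, -0.22],
    [0.3, 24.8, -2.7, 2.5, 0, 0, -0.22],
    [0.3, 24.8, -2.7, 2.5, 0, 0, -0.22],
    [0.3, 24.8, -2.7, 2.5, 0, 0, -0.22],
    [0.3, 24.8, -2.7, 2.5, 0, 0, -0.22],
    [0.3, 24.8, -2.7, 2.5, 0, 0, -0.22]
  ]
}}

```text
time_s: 20.12
tool_pos: [0.6003, 0.2694, 0.0825]
orientation: [-180.0, -0.1, 9.4]
ft_force: [-0.5, -1.0, -0.0]
grip_width: 0.0651
```

```bash
python3 go.py 0.601 0.2695 0.018 9.4
python3 - <<'E'
from h import *
cv2.imwrite("pics/s13.png",cv2.cvtColor(read_camera("scene"),cv2.COLOR_RGB2BGR))
crop("scene","pics/s13.png",260,190,130,100,6,"pics/s13c.png")
E
```

```text
t 20.12 at [0.6003 0.2694 0.1178] [-1.7998e+02 -1.2000e-01  9.4400e+00] w 0.0651 F [-0.5 -1.  -0. ]
shift cm [0.05 0.   9.98] rot [-0.    -0.002  0.001] rows 2.0
```

View pics/s13c.png

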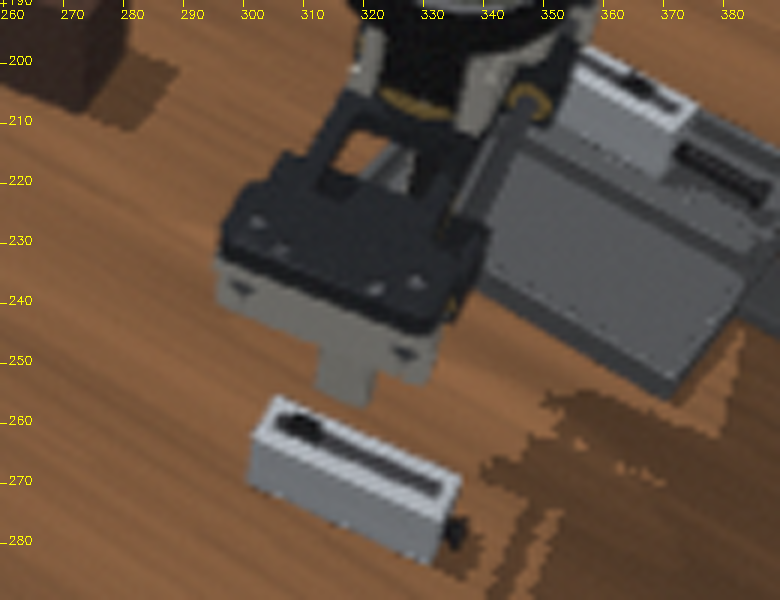

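Request:
{"name": "carry_out", "arguments": {
  "series": [
    [0.3, 0.1, 0, 4, 0, 0, 0],
    [0.3, 0.1, 0, 7.5, 0, 0, 0],
    [0.3, 0.1, 0, 9.5, 0, 0, 0],
    [0.3, 0.1, 0, 9.9, 0, 0, 0],
    [1, 0.1, 0, 9.9, 0, 0, 0],
    [1, 0.1, 0, 9.9, 0, 0, 0],
    [1, 0.1, 0, 9.9, 0, 0, 0],
    [1, 0.1, 0, 9.9, 0, 0, 0]
  ]
}}

```text
time_s: 21.18
tool_pos: [0.6021, 0.2692, -0.0174]
orientation: [-180.0, -0.1, 9.4]
ft_force: [-0.2, 0.1, 0.5]
grip_width: 0.0297
```

Request:
{"name": "carry_out", "arguments": {
  "series": [
    [1, 0, 0, 0, 0, 0, 0],
    [1, 0, 0, 0, 0, 0, 0],
    [1, 0, 0, 0, 0, 0, 0],
    [1, 0, 0, 0, 0, 0, 0],
    [1, 0, 0, 0, 0, 0, 0]
  ]
}}

```text
time_s: 21.8
tool_pos: [0.6018, 0.2691, -0.0177]
orientation: [-180.0, -0.0, 9.4]
ft_force: [-2.5, -1.1, 5.2]
grip_width: 0.0236
```

```bash
python3 - <<'E'
from h import *
cv2.imwrite("pics/s14.png",cv2.cvtColor(read_camera("scene"),cv2.COLOR_RGB2BGR))
crop("scene","pics/s14.png",260,190,130,100,6,"pics/s14c.png")
E
python3 go.py 0.601 0.2695 0.13 9.4
```

```text
t 21.85 at [0.6018 0.2691 0.0176] [-1.8e+02 -1.0e-02  9.4e+00] w 0.0235 F [-2.7 -0.7  5.2]
shift cm [ -0.07  -0.05 -11.24] rot [-0. -0. -0.] rows 2.0
```

View pics/s14c.png

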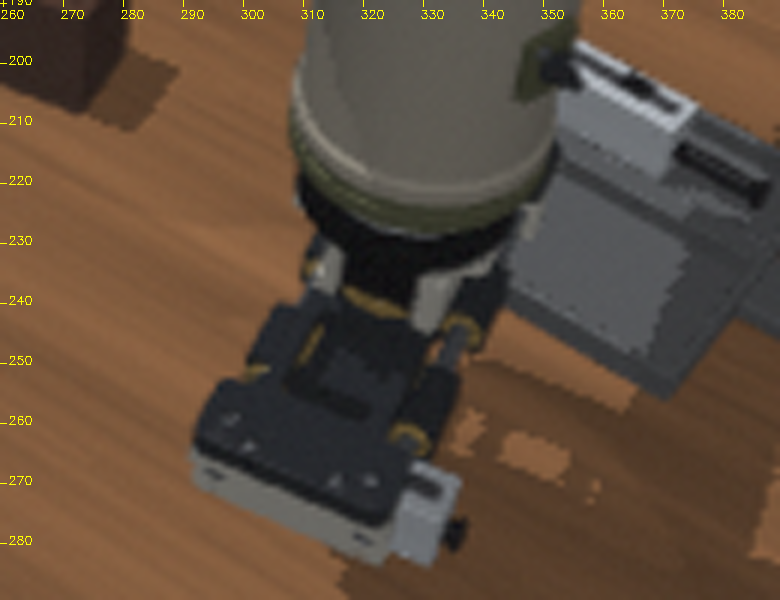

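Request:
{"name": "carry_out", "arguments": {
  "series": [
    [1, 0, 0, -2, 0, 0, 0],
    [1, 0, 0, -6, 0, 0, 0],
    [1, 0, 0, -11.5, 0, 0, 0],
    [1, 0, 0, -11.5, 0, 0, 0],
    [1, 0, 0, -11.5, 0, 0, 0]
  ]
}}

```text
time_s: 22.48
tool_pos: [0.6017, 0.2691, 0.0973]
orientation: [-180.0, -0.0, 9.4]
ft_force: [-0.3, -0.2, -2.4]
grip_width: 0.0241
```

```bash
python3 go.py 0.349 -0.269 0.13 -2.7
```

```text
t 22.48 at [0.6017 0.2691 0.1326] [-1.7999e+02 -3.0000e-02  9.4000e+00] w 0.0241 F [-0.3 -0.2 -2.4]
shift cm [-33.72  48.96   0.24] rot [-0.    -0.001  0.211] rows 10.0
```

Request:
{"name": "carry_out", "arguments": {
  "series": [
    [1, -33.7, 49, 0, 0, 0, 0.211],
    [1, -33.7, 49, 0, 0, 0, 0.211],
    [1, -33.7, 49, 0, 0, 0, 0.211],
    [1, -33.7, 49, 0, 0, 0, 0.211],
    [1, -33.7, 49, 0, 0, 0, 0.211],
    [1, -33.7, 49, 0, 0, 0, 0.211],
    [1, -33.7, 49, 0, 0, 0, 0.211],
    [1, -33.7, 49, 0, 0, 0, 0.211]
  ]
}}

```text
time_s: 23.48
tool_pos: [0.387, -0.1844, 0.0952]
orientation: [-179.9, 0.1, -2.7]
ft_force: [1.7, 0.2, -1.9]
grip_width: 0.0239
```

```bash
python3 go.py 0.349 -0.269 0.13 -2.7
```

```text
t 23.48 at [ 0.387  -0.1844  0.1305] [-1.7992e+02  1.4000e-01 -2.6800e+00] w 0.0239 F [ 1.7  0.2 -1.9]
shift cm [-3.4   8.63  0.04] rot [-0.001  0.002  0.   ] rows 2.0
```

Request:
{"name": "carry_out", "arguments": {
  "series": [
    [1, -2.5, 6.5, 0, 0, 0, 0],
    [1, -2.5, 6.5, 0, 0, 0, 0],
    [1, -2.5, 6.5, 0, 0, 0, 0],
    [1, -2.5, 6.5, 0, 0, 0, 0],
    [1, -2.5, 6.5, 0, 0, 0, 0]
  ]
}}

```text
time_s: 24.1
tool_pos: [0.3619, -0.246, 0.0966]
orientation: [-180.0, 0.0, -2.6]
ft_force: [0.2, 0.5, -1.8]
grip_width: 0.0238
```

```bash
python3 go.py 0.349 -0.269 0.0216 -2.7
```

```text
t 24.1 at [ 0.3619 -0.246   0.1319] [-1.7997e+02  2.0000e-02 -2.5500e+00] w 0.0238 F [ 0.2  0.5 -1.8]
shift cm [-1.19  2.36 11.03] rot [-0.001  0.     0.003] rows 2.0
```

Request:
{"name": "carry_out", "arguments": {
  "series": [
    [1, -1.2, 2.3, 0, 0, 0, 0],
    [1, -1.2, 2.3, 3, 0, 0, 0],
    [1, -1.2, 2.3, 7, 0, 0, 0],
    [1, -1.2, 2.3, 9.5, 0, 0, 0],
    [1, -1.2, 2.3, 10.4, 0, 0, 0],
    [1, -1.2, 2.3, 10.7, 0, 0, 0],
    [1, -1.2, 2.3, 10.7, 0, 0, 0],
    [1, -1.2, 2.3, 10.7, 0, 0, 0]
  ]
}}

```text
time_s: 25.1
tool_pos: [0.3492, -0.2705, -0.0089]
orientation: [179.9, -0.1, -2.7]
ft_force: [0.6, -0.7, -0.7]
grip_width: 0.0239
```

```bash
python3 go.py 0.349 -0.269 0.0216 -2.7
python3 - <<'E'
from h import *
cv2.imwrite("pics/s15.png",cv2.cvtColor(read_camera("scene"),cv2.COLOR_RGB2BGR))
crop("scene","pics/s15.png",150,90,130,100,6,"pics/s15c.png")
E
```

```text
t 25.1 at [ 0.3492 -0.2705  0.0264] [ 1.7992e+02 -9.0000e-02 -2.6800e+00] w 0.0239 F [ 0.6 -0.7 -0.7]
shift cm [-0.02 -0.15  0.48] rot [ 0.001 -0.002  0.   ] rows 1.0
```

View pics/s15c.png

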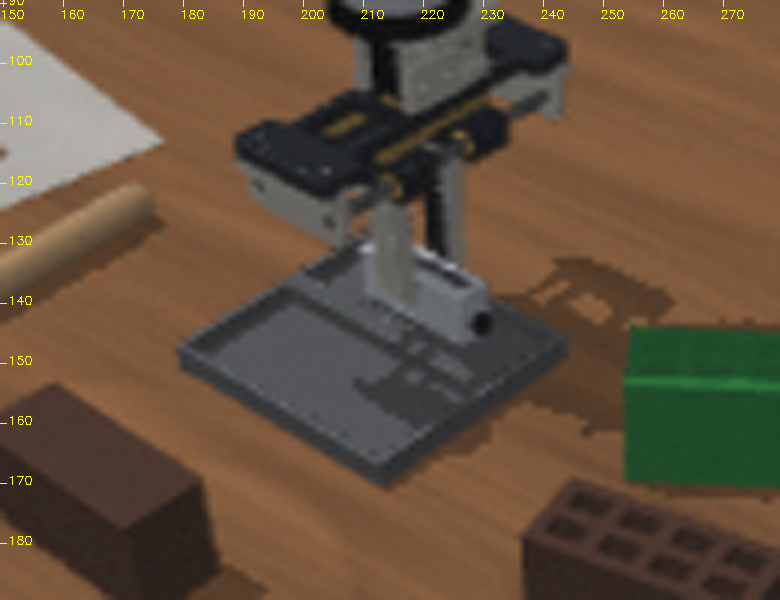

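Request:
{"name": "carry_out", "arguments": {
  "series": [
    [1, 0, 0, 0.1, 0, 0, 0],
    [1, 0, 0, 0.2, 0, 0, 0],
    [1, 0, 0, 0.3, 0, 0, 0],
    [1, 0, 0, 0.4, 0, 0, 0],
    [1, 0, 0, 0.4, 0, 0, 0]
  ]
}}

```text
time_s: 25.78
tool_pos: [0.3483, -0.2698, -0.0138]
orientation: [-180.0, 0.0, -2.7]
ft_force: [-3.2, 1.7, 4.9]
grip_width: 0.0239
```

Request:
{"name": "carry_out", "arguments": {
  "series": [
    [1, 0, 0, 0.1, 0, 0, 0],
    [1, 0, 0, 0.1, 0, 0, 0],
    [1, 0, 0, 0.1, 0, 0, 0]
  ]
}}

```text
time_s: 26.15
tool_pos: [0.3483, -0.2699, -0.0139]
orientation: [-180.0, 0.0, -2.7]
ft_force: [-6.1, 4.7, 16.2]
grip_width: 0.0237
```

Contact again at the expected height (-13.7 mm reported). Releasing and retreating.

Request:
{"name": "carry_out", "arguments": {
  "series": [
    [0.55, 0, 0, -0.1, 0, 0, 0],
    [0.55, 0, 0, -0.1, 0, 0, 0],
    [0.55, 0, 0, -0.1, 0, 0, 0],
    [0.55, 0, 0, -0.1, 0, 0, 0],
    [0.55, 0, 0, -2, 0, 0, 0],
    [0.55, 0, 0, -6, 0, 0, 0],
    [0.55, 0, 0, -12, 0, 0, 0],
    [0.55, 0, 0, -15, 0, 0, 0]
  ]
}}

```text
time_s: 27.15
tool_pos: [0.3494, -0.2709, 0.1385]
orientation: [179.8, -0.2, -2.7]
ft_force: [0.7, -0.6, -1.0]
grip_width: 0.0417
```

```bash
python3 go.py 0.5955 -0.2705 0.15 -3.8
python3 - <<'E'
from h import *
cv2.imwrite("pics/s16.png",cv2.cvtColor(read_camera("scene"),cv2.COLOR_RGB2BGR))
crop("scene","pics/s16.png",140,110,130,90,6,"pics/s16c.png")
E
```

```text
t 27.15 at [ 0.3494 -0.2709  0.1738] [179.84  -0.18  -2.69] w 0.0417 F [ 0.7 -0.6 -1. ]
shift cm [24.57 -1.2   2.45] rot [ 0.003 -0.003  0.019] rows 4.0
```

View pics/s16c.png

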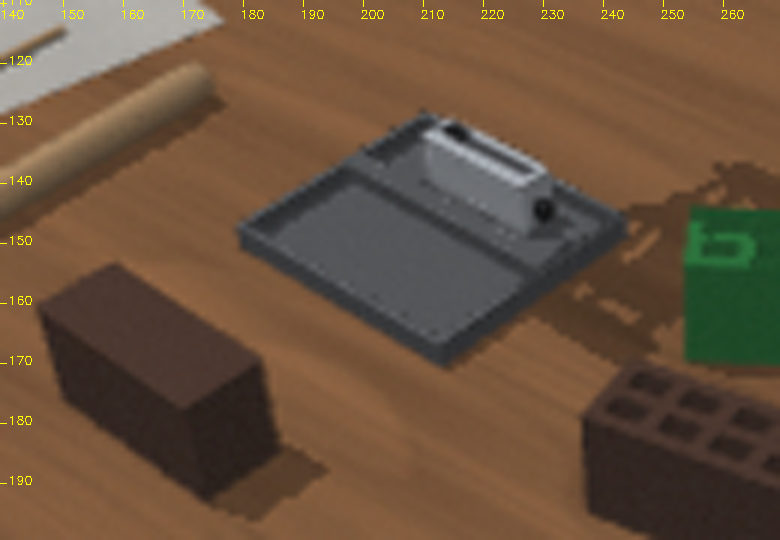

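gauge_in lies flat in the narrow compartment (about 222,140) with its rod still in. Next is brick_solid (top face about 160,170 here, plain closed top).

Request:
{"name": "carry_out", "arguments": {
  "series": [
    [0, 24.6, -1.2, 0, 0, 0, 0.019],
    [0, 24.6, -1.2, 0, 0, 0, 0.019],
    [0, 24.6, -1.2, 0, 0, 0, 0.019],
    [0, 24.6, -1.2, 0, 0, 0, 0.019],
    [0, 24.6, -1.2, 2.5, 0, 0, 0.019],
    [0, 24.6, -1.2, 2.5, 0, 0, 0.019],
    [0, 24.6, -1.2, 2.5, 0, 0, 0.019],
    [0, 24.6, -1.2, 2.5, 0, 0, 0.019]
  ],
  "squeeze": 40
}}

```text
time_s: 28.2
tool_pos: [0.5948, -0.27, 0.1117]
orientation: [179.9, -0.1, -3.8]
ft_force: [0.2, 0.4, 0.6]
grip_width: 0.0931
```

```bash
python3 go.py 0.5955 -0.2705 0.03 -3.8
python3 - <<'E'
from h import *
cv2.imwrite("pics/s17.png",cv2.cvtColor(read_camera("scene"),cv2.COLOR_RGB2BGR))
crop("scene","pics/s17.png",110,110,130,100,6,"pics/s17c.png")
E
```

```text
t 28.2 at [ 0.5948 -0.27    0.147 ] [ 1.7994e+02 -1.2000e-01 -3.8200e+00] w 0.0931 F [0.2 0.4 0.6]
shift cm [ 0.05  0.03 11.7 ] rot [ 0.001 -0.002 -0.   ] rows 2.0
```

View pics/s17c.png

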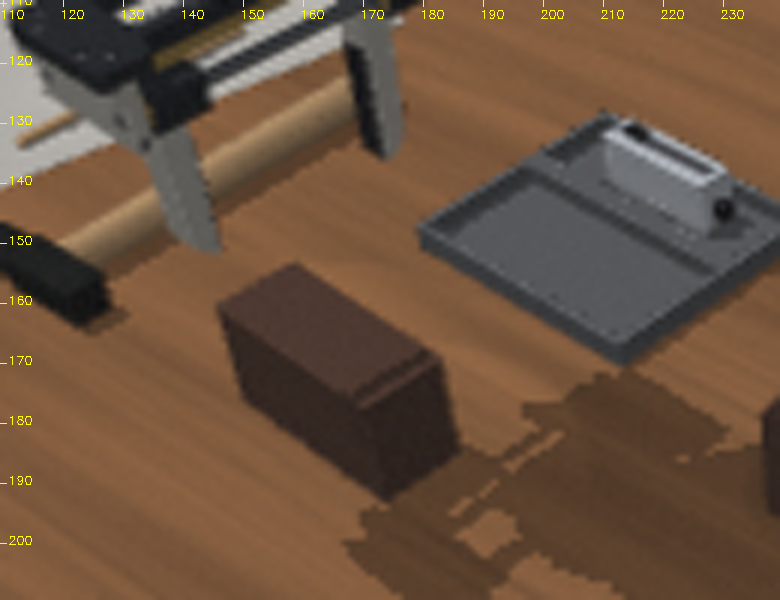

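Request:
{"name": "carry_out", "arguments": {
  "series": [
    [0, 0, 0, 4, 0, 0, 0],
    [0, 0, 0, 8, 0, 0, 0],
    [0, 0, 0, 11, 0, 0, 0],
    [0, 0, 0, 11.7, 0, 0, 0],
    [0, 0, 0, 11.7, 0, 0, 0],
    [0.9, 0, 0, 11.7, 0, 0, 0],
    [0.9, 0, 0, 11.7, 0, 0, 0],
    [0.9, 0, 0, 11.7, 0, 0, 0]
  ]
}}

```text
time_s: 29.25
tool_pos: [0.5952, -0.2697, -0.0061]
orientation: [180.0, -0.1, -3.8]
ft_force: [0.0, -0.3, 0.5]
grip_width: 0.0677
```

Request:
{"name": "carry_out", "arguments": {
  "series": [
    [0.9, 0, 0, 0, 0, 0, 0],
    [0.9, 0, 0, 0, 0, 0, 0],
    [0.9, 0, 0, 0, 0, 0, 0],
    [0.9, 0, 0, 0, 0, 0, 0],
    [0.9, 0, 0, 0, 0, 0, 0]
  ]
}}

```text
time_s: 29.88
tool_pos: [0.5944, -0.2693, -0.007]
orientation: [-180.0, 0.0, -3.8]
ft_force: [-2.4, 1.4, 4.2]
grip_width: 0.0502
```

```bash
python3 go.py 0.5955 -0.2705 0.15 -3.8
```

```text
t 29.88 at [ 0.5944 -0.2693  0.0283] [-1.7999e+02  2.0000e-02 -3.7800e+00] w 0.0502 F [-2.4  1.4  4.2]
shift cm [  0.11   0.11 -12.17] rot [-0.  0.  0.] rows 2.0
```

Request:
{"name": "carry_out", "arguments": {
  "series": [
    [0.9, 0, 0, -1, 0, 0, 0],
    [0.9, 0, 0, -3, 0, 0, 0],
    [0.9, 0, 0, -7, 0, 0, 0],
    [0.9, 0, 0, -11, 0, 0, 0],
    [0.9, 0, 0, -13, 0, 0, 0],
    [0.9, 0, 0, -13, 0, 0, 0],
    [0.9, 0, 0, -13, 0, 0, 0]
  ]
}}

```text
time_s: 30.75
tool_pos: [0.5935, -0.2688, 0.1208]
orientation: [-179.9, 0.2, -3.8]
ft_force: [0.1, 0.1, -7.2]
grip_width: 0.0496
```

```bash
python3 go.py 0.4264 -0.2697 0.15 -2.7
python3 - <<'E'
from h import *
cv2.imwrite("pics/s18.png",cv2.cvtColor(read_camera("scene"),cv2.COLOR_RGB2BGR))
crop("scene","pics/s18.png",110,80,130,110,6,"pics/s18c.png")
E
```

```text
t 30.75 at [ 0.5935 -0.2688  0.1561] [-1.7993e+02  1.6000e-01 -3.7800e+00] w 0.0496 F [ 0.1  0.1 -7.2]
shift cm [-16.67   1.2    0.66] rot [-0.001  0.003 -0.019] rows 3.0
```

View pics/s18c.png

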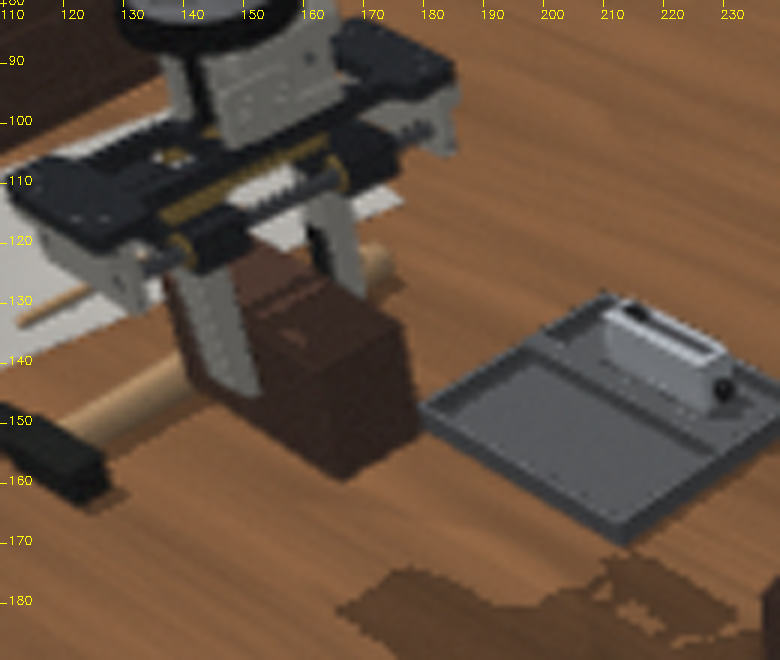

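Request:
{"name": "carry_out", "arguments": {
  "series": [
    [0.9, -5, 0.4, 0, 0, 0, -0.01],
    [0.9, -10, 0.8, 0, 0, 0, -0.019],
    [0.9, -14, 1, 0, 0, 0, -0.019],
    [0.9, -16.6, 1.2, 0, 0, 0, -0.019],
    [0.9, -16.6, 1.2, 0, 0, 0, -0.019],
    [0.9, -16.6, 1.2, 0, 0, 0, -0.019],
    [0.9, -16.6, 1.2, 0, 0, 0, -0.019]
  ]
}}

```text
time_s: 31.68
tool_pos: [0.4287, -0.2702, 0.1225]
orientation: [-180.0, 0.0, -2.7]
ft_force: [-0.2, -0.8, -5.7]
grip_width: 0.0502
```

```bash
python3 go.py 0.428 -0.2697 0.0363 -2.7
```

```text
t 31.68 at [ 0.4287 -0.2702  0.1578] [-1.7997e+02  2.0000e-02 -2.6600e+00] w 0.0502 F [-0.2 -0.8 -5.7]
shift cm [-0.07 -0.04 12.15] rot [-0.     0.     0.001] rows 2.0
```

Request:
{"name": "carry_out", "arguments": {
  "series": [
    [0.9, 0, 0, 3, 0, 0, 0],
    [0.9, 0, 0, 6, 0, 0, 0],
    [0.9, 0, 0, 9, 0, 0, 0],
    [0.9, 0, 0, 11, 0, 0, 0],
    [0.9, 0, 0, 11.6, 0, 0, 0],
    [0.9, 0, 0, 11.8, 0, 0, 0],
    [0.9, 0, 0, 11.8, 0, 0, 0],
    [0.9, 0, 0, 11.8, 0, 0, 0]
  ]
}}

```text
time_s: 32.67
tool_pos: [0.4289, -0.271, 0.006]
orientation: [179.9, -0.1, -2.7]
ft_force: [0.4, -0.3, -6.1]
grip_width: 0.05
```

```bash
python3 go.py 0.428 -0.2697 0.0323 -2.7
python3 - <<'E'
from h import *
cv2.imwrite("pics/s19.png",cv2.cvtColor(read_camera("scene"),cv2.COLOR_RGB2BGR))
crop("scene","pics/s19.png",140,80,130,110,6,"pics/s19c.png")
E
```

```text
t 32.67 at [ 0.4289 -0.271   0.0413] [ 1.7994e+02 -8.0000e-02 -2.6900e+00] w 0.05 F [ 0.4 -0.3 -6.1]
shift cm [-0.1  -0.12  0.9 ] rot [ 0.001 -0.001  0.   ] rows 1.0
```

View pics/s19c.png

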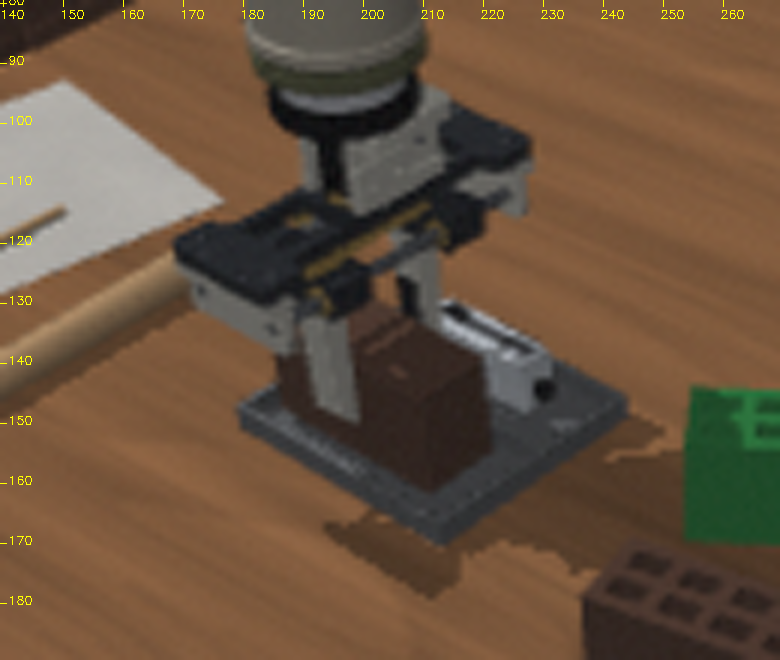

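Request:
{"name": "carry_out", "arguments": {
  "series": [
    [0.9, 0, 0, 0.2, 0, 0, 0],
    [0.9, 0, 0, 0.4, 0, 0, 0],
    [0.9, 0, 0, 0.5, 0, 0, 0],
    [0.9, 0, 0, 0.6, 0, 0, 0],
    [0.9, 0, 0, 0.6, 0, 0, 0]
  ]
}}

```text
time_s: 33.35
tool_pos: [0.4281, -0.2703, -0.0012]
orientation: [-180.0, 0.0, -2.7]
ft_force: [0.4, -0.4, -5.9]
grip_width: 0.0501
```

Request:
{"name": "carry_out", "arguments": {
  "series": [
    [0.9, 0, 0, 0.1, 0, 0, 0],
    [0.9, 0, 0, 0.2, 0, 0, 0],
    [0.9, 0, 0, 0.2, 0, 0, 0]
  ]
}}

```text
time_s: 33.72
tool_pos: [0.4282, -0.2704, -0.003]
orientation: [180.0, -0.0, -2.7]
ft_force: [0.4, -0.5, -5.8]
grip_width: 0.0497
```

Request:
{"name": "carry_out", "arguments": {
  "series": [
    [0.9, 0, 0, 0.05, 0, 0, 0],
    [0.9, 0, 0, 0.1, 0, 0, 0],
    [0.9, 0, 0, 0.15, 0, 0, 0],
    [0.9, 0, 0, 0.15, 0, 0, 0]
  ]
}}

```text
time_s: 34.22
tool_pos: [0.4283, -0.2705, -0.0031]
orientation: [180.0, 0.0, -2.7]
ft_force: [-7.3, 5.4, 12.5]
grip_width: 0.0501
```

Request:
{"name": "carry_out", "arguments": {
  "series": [
    [0.9, 0, 0, 0.1, 0, 0, 0],
    [0.9, 0, 0, 0.1, 0, 0, 0],
    [0.9, 0, 0, 0.1, 0, 0, 0]
  ]
}}

```text
time_s: 34.6
tool_pos: [0.4283, -0.2705, -0.0031]
orientation: [-180.0, 0.0, -2.7]
ft_force: [-12.4, 9.8, 22.8]
grip_width: 0.0496
```

Request:
{"name": "carry_out", "arguments": {
  "series": [
    [0.9, 0, 0, -0.2, 0, 0, 0],
    [0.27, 0, 0, -0.2, 0, 0, 0],
    [0.27, 0, 0, -0.2, 0, 0, 0],
    [0.27, 0, 0, -0.2, 0, 0, 0],
    [0.27, 0, 0, -1, 0, 0, 0],
    [0.27, 0, 0, -4, 0, 0, 0],
    [0.27, 0, 0, -9, 0, 0, 0],
    [0.27, 0, 0, -14, 0, 0, 0]
  ]
}}

```text
time_s: 35.6
tool_pos: [0.428, -0.2702, 0.1363]
orientation: [-180.0, 0.0, -2.7]
ft_force: [0.4, -0.5, -0.8]
grip_width: 0.0678
```

```bash
python3 go.py 0.4775 -0.005 0.15 9.2
python3 - <<'E'
from h import *
cv2.imwrite("pics/s20.png",cv2.cvtColor(read_camera("scene"),cv2.COLOR_RGB2BGR))
crop("scene","pics/s20.png",140,90,130,100,6,"pics/s20c.png")
E
```

```text
t 35.6 at [ 0.428  -0.2702  0.1716] [-180.     0.    -2.7] w 0.0678 F [ 0.4 -0.5 -0.8]
shift cm [  3.7  -26.73   2.16] rot [-0.     0.    -0.208] rows 5.0
```

View pics/s20c.png

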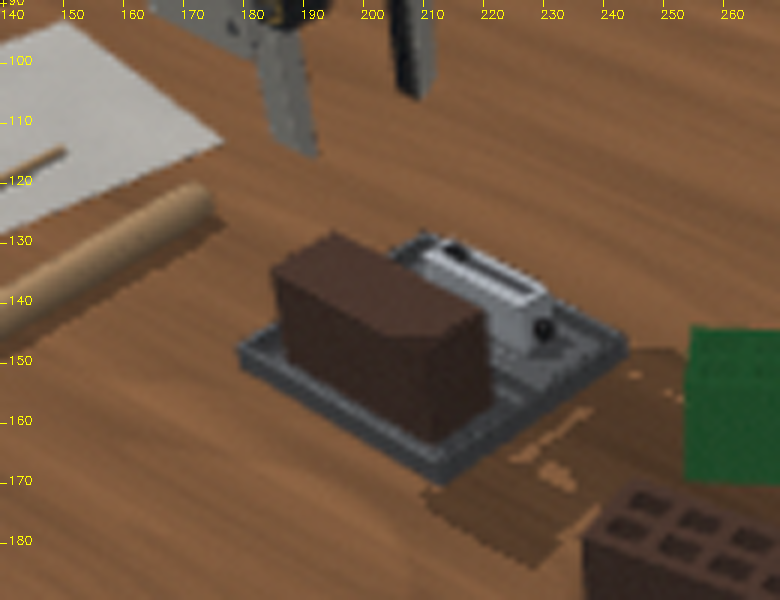

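Run:
```python
from h import *
for X,Y in((137,620),(310,520),(355,590),(185,692)): print(px('top',235+X/6-.5,140+Y/6-.5,.065))
```

```text
[0.32393193 0.00658187 0.065     ]
[ 0.38790867 -0.0922943   0.065     ]
[ 0.34793096 -0.12022523  0.065     ]
[ 0.283497   -0.02342234  0.065     ]
```

Request:
{"name": "carry_out", "arguments": {
  "series": [
    [0, 3.7, -26.7, 0, 0, 0, -0.208],
    [0, 3.7, -26.7, 0, 0, 0, -0.208],
    [0, 3.7, -26.7, 0, 0, 0, -0.208],
    [0, 3.7, -26.7, 0, 0, 0, -0.208],
    [0, 3.7, -26.7, 0, 0, 0, -0.208],
    [0, 3.7, -26.7, 1.5, 0, 0, -0.208],
    [0, 3.7, -26.7, 2, 0, 0, -0.208],
    [0, 3.7, -26.7, 2, 0, 0, -0.208]
  ]
}}

```text
time_s: 36.65
tool_pos: [0.4768, -0.0065, 0.1135]
orientation: [-180.0, 0.1, 9.1]
ft_force: [0.3, -0.8, -1.2]
grip_width: 0.0931
```

```bash
python3 go.py 0.4775 -0.005 0.03 9.2
python3 - <<'E'
from h import *
cv2.imwrite("pics/s21.png",cv2.cvtColor(read_camera("scene"),cv2.COLOR_RGB2BGR))
crop("scene","pics/s21.png",200,110,130,110,6,"pics/s21c.png")
E
```

```text
t 36.65 at [ 0.4768 -0.0065  0.1488] [-1.7998e+02  1.1000e-01  9.1300e+00] w 0.0931 F [ 0.3 -0.8 -1.2]
shift cm [ 0.11 -0.13 11.88] rot [-0.     0.002 -0.001] rows 2.0
```

View pics/s21c.png

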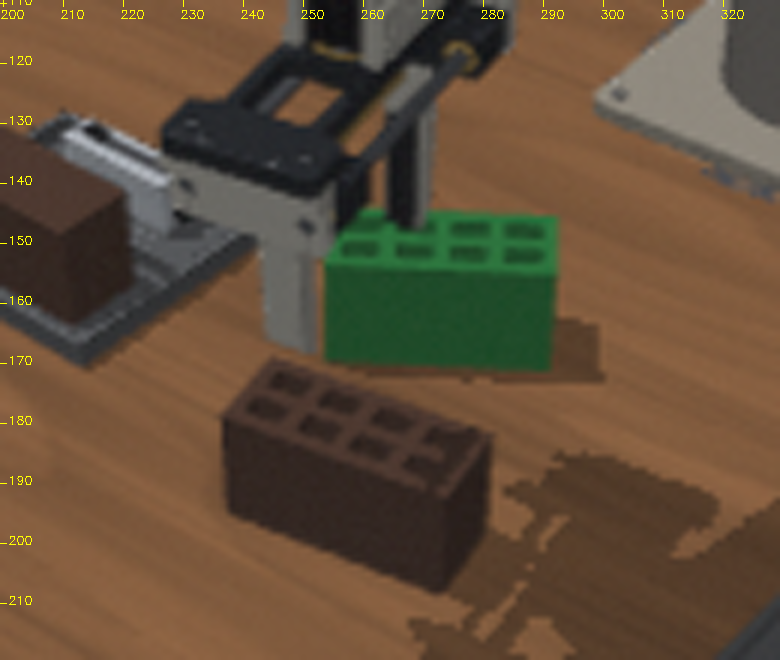

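The dark brown perforated brick is at (258,182). The green look-alike at (290,150) stays where it is, and the finger reach ends at x = 0.41 against 0.33–0.39 for the green brick. Descending and gripping.

Request:
{"name": "carry_out", "arguments": {
  "series": [
    [0, 0.1, -0.05, 4, 0, 0, 0],
    [0, 0.1, -0.05, 8, 0, 0, 0],
    [0, 0.1, -0.05, 11, 0, 0, 0],
    [0, 0.1, -0.05, 11.8, 0, 0, 0],
    [0, 0.1, -0.05, 11.8, 0, 0, 0],
    [0.9, 0.1, -0.05, 11.8, 0, 0, 0],
    [0.9, 0.1, -0.05, 11.8, 0, 0, 0],
    [0.9, 0.1, -0.05, 11.8, 0, 0, 0]
  ]
}}

```text
time_s: 37.7
tool_pos: [0.4793, -0.0048, -0.0027]
orientation: [180.0, -0.1, 9.2]
ft_force: [0.2, 0.2, -0.3]
grip_width: 0.0672
```

Request:
{"name": "carry_out", "arguments": {
  "series": [
    [0.9, 0, 0, 0, 0, 0, 0],
    [0.9, 0, 0, 0, 0, 0, 0],
    [0.9, 0, 0, 0, 0, 0, 0],
    [0.9, 0, 0, 0, 0, 0, 0],
    [0.9, 0, 0, 0, 0, 0, 0]
  ]
}}

```text
time_s: 38.33
tool_pos: [0.4781, -0.0048, -0.0035]
orientation: [-180.0, 0.1, 9.2]
ft_force: [-5.1, -0.4, 6.1]
grip_width: 0.0498
```

Request:
{"name": "carry_out", "arguments": {
  "series": [
    [0.9, 0, 0, -1, 0, 0, 0],
    [0.9, 0, 0, -3, 0, 0, 0],
    [0.9, 0, 0, -7, 0, 0, 0],
    [0.9, 0, 0, -11, 0, 0, 0],
    [0.9, 0, 0, -13, 0, 0, 0],
    [0.9, 0, 0, -13, 0, 0, 0],
    [0.9, 0, 0, -13, 0, 0, 0]
  ]
}}

```text
time_s: 39.2
tool_pos: [0.4777, -0.0047, 0.1251]
orientation: [-180.0, 0.1, 9.2]
ft_force: [-0.9, -0.0, -5.1]
grip_width: 0.0499
```

```bash
python3 go.py 0.431 0.271 0.16 -3.2
python3 - <<'E'
from h import *
cv2.imwrite("pics/s22.png",cv2.cvtColor(read_camera("scene"),cv2.COLOR_RGB2BGR))
crop("scene","pics/s22.png",200,90,130,110,6,"pics/s22c.png")
E
```

```text
t 39.2 at [ 0.4777 -0.0047  0.1604] [-1.7997e+02  1.0000e-01  9.2300e+00] w 0.0499 F [-0.9 -0.  -5.1]
shift cm [ -0.19 -27.96   0.05] rot [-0.     0.002  0.217] rows 5.0
```

View pics/s22c.png

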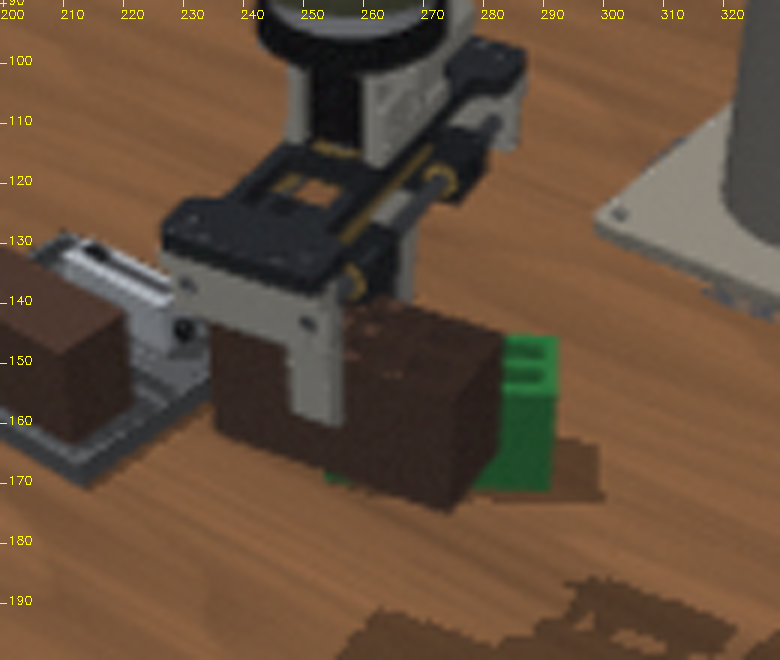

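Request:
{"name": "carry_out", "arguments": {
  "series": [
    [0.9, 0, -5, 0, 0, 0, 0.05],
    [0.9, -0.1, -10, 0, 0, 0, 0.1],
    [0.9, -0.1, -15, 0, 0, 0, 0.15],
    [0.9, -0.2, -20, 0, 0, 0, 0.19],
    [0.9, -0.2, -25, 0, 0, 0, 0.217],
    [0.9, -0.2, -28, 0, 0, 0, 0.217],
    [0.9, -0.2, -28, 0, 0, 0, 0.217],
    [0.9, -0.2, -28, 0, 0, 0, 0.217]
  ]
}}

```text
time_s: 40.25
tool_pos: [0.431, 0.2705, 0.1251]
orientation: [179.9, 0.1, -3.2]
ft_force: [0.2, -0.7, -4.9]
grip_width: 0.0503
```

```bash
python3 go.py 0.431 0.271 0.0358 -3.2
```

```text
t 40.25 at [0.431  0.2705 0.1604] [ 1.7991e+02  1.1000e-01 -3.1900e+00] w 0.0503 F [ 0.2 -0.7 -4.9]
shift cm [ 0.02 -0.07 12.46] rot [0.002 0.002 0.   ] rows 2.0
```

Request:
{"name": "carry_out", "arguments": {
  "series": [
    [0.9, 0, 0, 3, 0, 0, 0],
    [0.9, 0, 0, 6, 0, 0, 0],
    [0.9, 0, 0, 9, 0, 0, 0],
    [0.9, 0, 0, 11, 0, 0, 0],
    [0.9, 0, 0, 11.6, 0, 0, 0],
    [0.9, 0, 0, 11.6, 0, 0, 0],
    [0.9, 0, 0, 11.6, 0, 0, 0]
  ]
}}

```text
time_s: 41.12
tool_pos: [0.4328, 0.2714, 0.0117]
orientation: [-179.9, -0.1, -3.2]
ft_force: [0.5, -0.7, -4.0]
grip_width: 0.0497
```

```bash
python3 go.py 0.431 0.271 0.0358 -3.2
python3 - <<'E'
from h import *
cv2.imwrite("pics/s23.png",cv2.cvtColor(read_camera("scene"),cv2.COLOR_RGB2BGR))
crop("scene","pics/s23.png",290,150,130,120,6,"pics/s23c.png")
E
```

```text
t 41.12 at [0.4328 0.2714 0.047 ] [-1.7995e+02 -1.0000e-01 -3.2400e+00] w 0.0497 F [ 0.5 -0.7 -4. ]
shift cm [-0.18  0.05  1.12] rot [-0.001 -0.002 -0.001] rows 1.0
```

View pics/s23c.png

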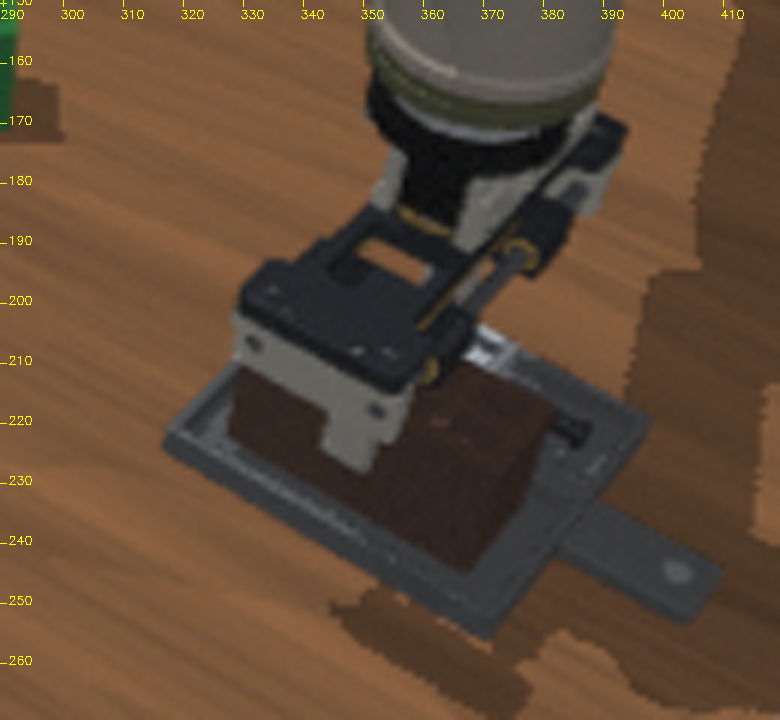

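Request:
{"name": "carry_out", "arguments": {
  "series": [
    [0.9, 0, 0, 0.2, 0, 0, 0],
    [0.9, 0, 0, 0.4, 0, 0, 0],
    [0.9, 0, 0, 0.6, 0, 0, 0],
    [0.9, 0, 0, 0.7, 0, 0, 0],
    [0.9, 0, 0, 0.8, 0, 0, 0],
    [0.9, 0, 0, 0.8, 0, 0, 0]
  ]
}}

```text
time_s: 41.92
tool_pos: [0.4317, 0.2712, 0.0023]
orientation: [180.0, 0.0, -3.2]
ft_force: [0.8, -1.0, -4.4]
grip_width: 0.0494
```

Request:
{"name": "carry_out", "arguments": {
  "series": [
    [0.9, 0, 0, 0.1, 0, 0, 0],
    [0.9, 0, 0, 0.2, 0, 0, 0],
    [0.9, 0, 0, 0.2, 0, 0, 0]
  ]
}}

```text
time_s: 42.3
tool_pos: [0.4318, 0.2713, 0.0005]
orientation: [-180.0, -0.0, -3.2]
ft_force: [0.1, 0.4, -4.2]
grip_width: 0.0497
```

Request:
{"name": "carry_out", "arguments": {
  "series": [
    [0.9, 0, 0, 0.05, 0, 0, 0],
    [0.9, 0, 0, 0.1, 0, 0, 0],
    [0.9, 0, 0, 0.15, 0, 0, 0],
    [0.9, 0, 0, 0.15, 0, 0, 0]
  ]
}}

```text
time_s: 42.8
tool_pos: [0.4319, 0.2713, 0.0005]
orientation: [180.0, 0.0, -3.2]
ft_force: [-7.3, -3.7, 12.6]
grip_width: 0.0497
```

Contact at the expected height, 13 N. Releasing.

Request:
{"name": "carry_out", "arguments": {
  "series": [
    [0.9, 0, 0, -0.1, 0, 0, 0],
    [0.27, 0, 0, -0.1, 0, 0, 0],
    [0.27, 0, 0, -0.1, 0, 0, 0],
    [0.27, 0, 0, -0.1, 0, 0, 0],
    [0.27, 0, 0, -1, 0, 0, 0],
    [0.27, 0, 0, -4, 0, 0, 0],
    [0.27, 0, 0, -9, 0, 0, 0],
    [0.27, 0, 0, -14, 0, 0, 0]
  ]
}}

```text
time_s: 43.8
tool_pos: [0.4315, 0.2711, 0.1408]
orientation: [180.0, 0.0, -3.2]
ft_force: [0.5, 0.9, 0.0]
grip_width: 0.068
```

Request:
{"name": "carry_out", "arguments": {
  "series": [
    [0.27, -3, -2, -4, 0, 0, 0],
    [0.27, -3, 10, -10, 0, 0, 0],
    [0.27, -3, 16, -10, 0, 0, 0],
    [0.27, -3, 22, -10, 0, 0, 0],
    [0.27, -3, 24, -10, 0, 0, 0],
    [0.27, -3, 24, -10, 0, 0, 0]
  ]
}}

```text
time_s: 44.55
tool_pos: [0.3883, 0.0304, 0.2404]
orientation: [180.0, -0.1, -3.4]
ft_force: [-0.0, 0.6, -0.5]
grip_width: 0.0677
```

Run:
```python
from h import *
for k in('scene','top'): cv2.imwrite(f"pics/{k}_end.png",cv2.cvtColor(read_camera(k),cv2.COLOR_RGB2BGR))
crop("scene","pics/scene_end.png",290,170,130,100,6,"pics/e1.png")
print(state()['time_s'])
```

```text
44.65
```

View pics/scene_end.png

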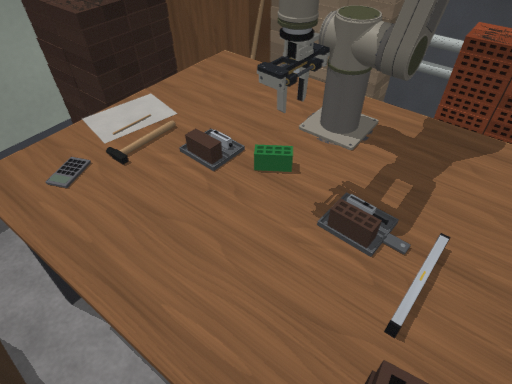

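View pics/top_end.png

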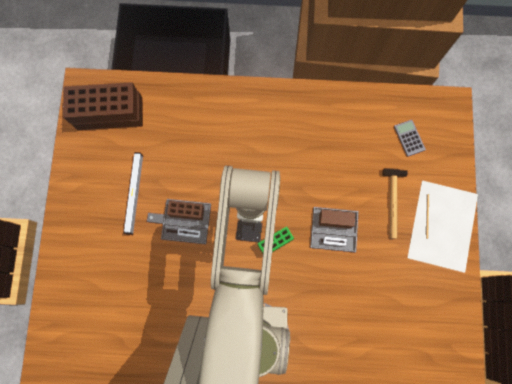

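View pics/e1.png

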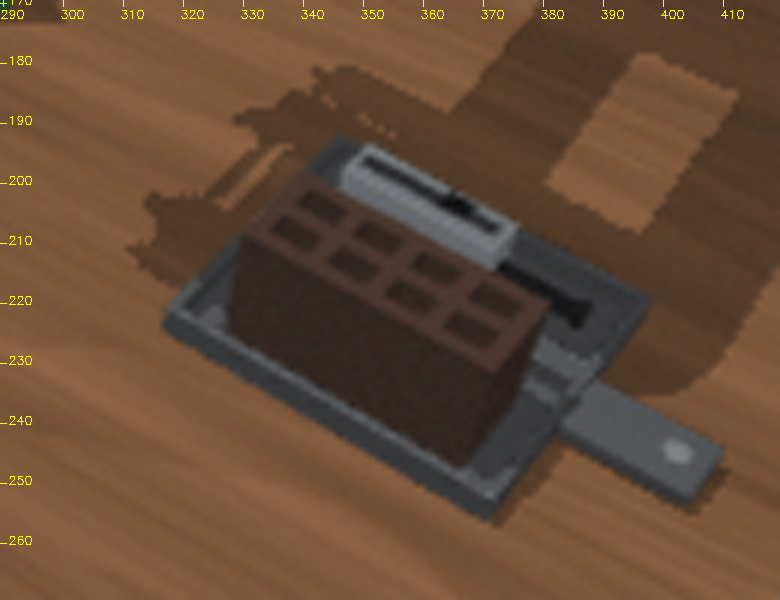

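Run:
```python
from h import *
w=[px('scene',290+X/6-.5,170+Y/6-.5,.069) for X,Y in((305,177),(550,302),(495,375),(240,235))]
print(np.mean(w,0)); t=np.radians(-93.2); d=np.mean(w,0)[:2]-[.3976,.273]
print('local',np.cos(t)*d[0]+np.sin(t)*d[1],-np.sin(t)*d[0]+np.cos(t)*d[1])
crop("top","pics/top_end.png",145,185,75,65,8,"pics/e2.png")
crop("scene","pics/scene_end.png",170,115,85,60,8,"pics/e3.png")
```

```text
[0.43462024 0.27308861 0.069     ]
local -0.002154995425420619 0.03695757342635814
```

View pics/e2.png

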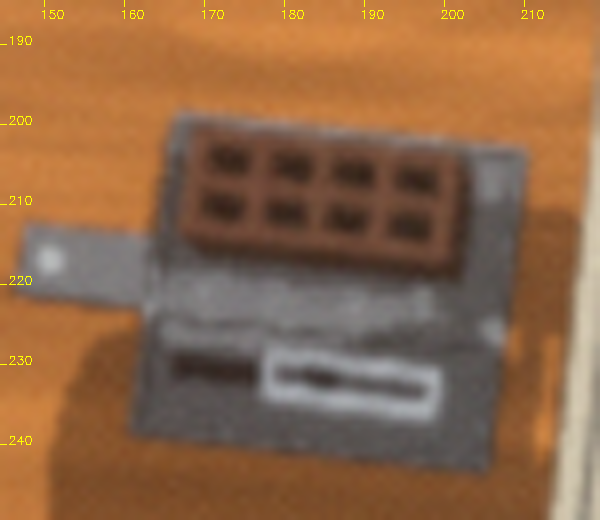

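View pics/e3.png

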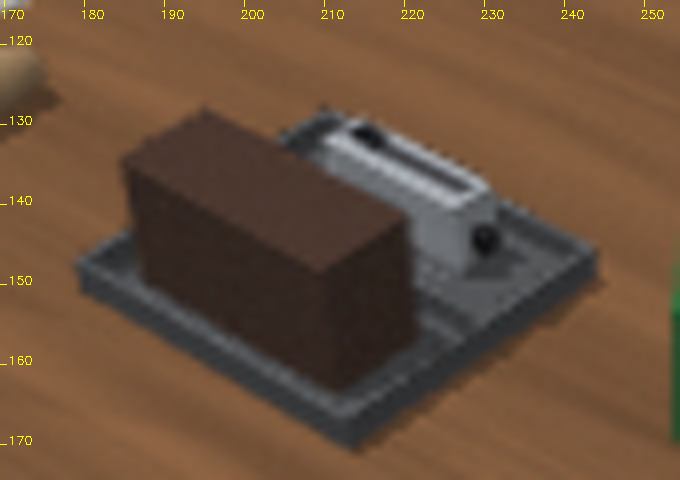

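Both kits look right. brick_holed measures about (-2, +37) mm in the tray frame, inside the limits, and all four pieces sit flat and released. Handing in.

```bash
python3 -c "
from workcell import *
print(job_done())"
```

```text
the job is handed in; nothing more can be done
None
```

Both kits are made up and handed in at about 45 s of the 120 s. The handle tray holds brick_holed and gauge_out, and the plain tray holds brick_solid and gauge_in.

- **What disagreed:** the reported TCP height was off. My first grasp of gauge_out closed above the gauge without touching it. Touching the bare table put the fingertips 35 mm above the reported height, so I corrected every later move by that amount.
- **Set-downs:** each piece touched the tray floor within about 1 mm of the expected height. The force on the arm never passed about 23 N during the set-downs. The table check peaked at about 33 N (vertical).
- **Last checks:** in the final pictures all four pieces stand upright in the right compartments and the gripper is clear of everything. The rods look unchanged, one out and one in. I measured brick_holed at about (-2, +37) mm in its tray's frame, within the limits; I checked the other three by eye only.
- **Bystanders:** the level, the mallet and the green look-alike appear where they started.

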